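# Draw an air blank and hold the sampling syringe level

## Task

Draw an air blank with the wide-barrelled syringe: while it lies in its stand, pull its plunger out until the dark ring on the rod stands at the barrel's mouth (30 mm out) and let go of the plunger. Then take that syringe out of the stand, turn it level and hold it still, raised at least 20 cm above the worktop, with the plunger still at its ring; finish while holding it there. Leave the slim syringe and the other things where they stand.

Things in the scene. Friction and masses are not known exactly. Their poses are not given: they have to be found in the camera images.
- syringe: Wide-barrelled gas sampling syringe, about 140 g. Glass barrel 20 mm in diameter, 80 mm long; origin at its middle, on the axis; z axis along the syringe to the plunger. A 26 mm collar at each barrel end; white needle cap ends at z = -85 mm. At first it slopes in the stand, z axis 40 degrees above level, plunger end up on the robot's side, origin 100 mm above the worktop. Grip the barrel's middle.
- plunger (a joint): How far the wide syringe's plunger is out, in m: 0 fully in, 0.045 at its stop; starts between 0 and 0.008. At 0.030 the dark ring on its steel rod is at the outer face of the mouth flange. About 2 N of seal friction (and a light return spring, 0.4 N at the ring, too weak to move it) keeps it where it is left.
- plunger_button (a point): Centre of the wide syringe's black plunger button, a cylinder 24 mm in diameter, 16 mm long, on the syringe's axis, at z = 92 mm + the joint value in the syringe's frame; it is pulled along the syringe's z axis. The rod below it has 8 mm diameter.
- syringe_mouth (a point): Centre of the outer face of the wide syringe's mouth flange (26 mm diameter, 8 mm thick, at z = 58 to 66 mm of the syringe), where the dark ring has to stand. Below the flange is a neck of 16 mm diameter, z = 46 to 58 mm; the other end of the barrel has the same neck, z = -46 to -60 mm.
- stand: Fixed metal syringe stand, base 150 x 210 x 12 mm; origin under its middle, x axis away from its front. Two 8 mm plates, square to the syringes' axes, cross them 52 mm either side of the syringe origin. Each has two notches open at the top, at y = +55 and -55 mm. Between the plates there is room for fingers beside the barrel and 25 mm below it.
- slim_syringe: The other syringe in the stand: the same but with a slim barrel of 11 mm diameter and an immovable plunger. Either syringe may lie in either place. Origin and axes as for the wide one. Leave it alone.
- septa_pot: White lidded pot, 41 mm diameter, 42 mm high, left of the stand; origin under its middle. Leave it. Further left, from about x = 0.5, y = 0.05 onwards, stands a tall fixed instrument (0.4 m or more high): come to the stand from the robot's side, not sweeping over from the left; a monitor stands behind the stand, so keep to its front when turning the syringe.
- jar: White jar with a screw lid, 45 mm diameter, 78 mm high, right of the stand; origin under its middle. Leave it.
- vial: Small glass vial with a pale cap, 22 mm diameter, 62 mm high, in front of the stand; origin under its middle. Leave it.
- stand_notches (a point): Midpoint between the two syringe places of the stand, 100 mm above the worktop. The notches are 19 mm wide, 16 mm deep; necks lie in them and flange and collar stop a syringe from sliding along its axis (2 mm play). Raise it 16 mm or more square to its axis (up, 40 degrees off vertical, away from the stand's front) and it is free.

How it is judged (in metres and radians):
On the way, in this order (a step that is already met when the one before it is completed fails the run):
1. the plunger is pulled out to its ring (30 mm, within 4 mm) and let go, with the syringe still in its stand (value of joint plunger between 0.026 and 0.034 m and distance of syringe from where it was at the start of the episode below 0.012 m and contact force between the fingers and syringe below 0.05 N), for 0.2 s.
2. the syringe is out of the stand, in the fingers (contact force between syringe and stand below 0.05 N and contact force between the fingers and syringe above 1 N and distance of syringe from where it was at the start of the episode above 0.03 m), for 0.2 s.
At the end, for the whole second after the job is handed in: The wide syringe is held still in the fingers, its middle at least 195 mm above the worktop, its axis within 0.2 rad (11 degrees) of level, clear of the stand, the plunger within 5 mm of its ring (joint 0.025 to 0.035) (height (world z) of syringe above 0.195 m and angle between syringe's own z axis and vertical between 1.37 and 1.77 rad and value of joint plunger between 0.025 and 0.035 m and contact force between the fingers and syringe above 1 N and contact force between syringe and stand below 0.05 N and linear speed of syringe below 0.02 m/s and angular speed of syringe below 0.1 rad/s); the arm keeps its last pose, push and grip.
It fails at once if the slim syringe is moved more than 20 mm (distance of slim_syringe from where it was at the start of the episode above 0.02 m).
It fails at once if the pot, jar or vial is moved more than 30 mm (distance of any of septa_pot, jar, vial from where it was at the start of the episode above 0.03 m).
It also fails if it takes over 51 s, if anything falls off the work surface, if the arm or the gripper's body presses on something with over 40 N, if the wrist force passes 120 N, or if a joint passes its speed limit or range.

## Robot

A 7-joint arm with a two-finger parallel gripper is mounted at the origin on a cart in front of the work surface, level with it; the furniture and walls round the work are solid. World frame = base frame: x ahead of the robot, y to its left, z up, the work surface at z = 0. Lengths are in m, angles in degrees, forces in N, time in s.
With the tool pointing down it reaches from about 0.4 to 0.85 m from the base axis. Payload 10.4 kg.
Tool frame: the origin (TCP) lies at the very end of the fingers, on their centre line; the grasp point (between the pads) lies 19 mm behind it; y points along the fingers, z is the direction in which the jaws open and shut, and the axes are right-handed (so a half turn about y gives the same grasp; the last joint's range is limited). The gripper opens to 87 mm and grips with 3 to 60 N. Pads are 19 mm wide; open, the fingers measure 117 mm over their backs; the gripper's body (75 mm by 190 mm) begins 51 mm behind the grasp point.
Start: joints at [-72.628, 19.034, -3.707, 83.658, 1.238, 77.344, -5.071], TCP at [0.2, 0.592, 0.2] pointing down, gripper open.
Joint ranges: [-148.97, 148.97], [-28.65, 121.19], [-84.17, 76.75], [9.2, 138.47], [-72.65, 252.65], [3.7, 117.97], [-149.18, 149.18]. Speed limits (degrees/s): [127.2, 127.2, 159.86, 159.86, 180, 180, 180].

## Interface

Orientations are given as [roll, pitch, yaw] about the fixed x, y, z axes, in that order (R = Rz(yaw) Ry(pitch) Rx(roll)).
In Python, from plant import telemetry, eyes, r gives the robot as it stands. The module is installed in compiled form; this text tells all that it offers.
- The arm moves only by the tool drive_tool, never from a script. Its argument "targets" is a list of rows, each an object with "translation": the shift along the tool's x, y, z in cm, a list of three; "dr": the turn, a rotation vector about the tool's x, y, z in rad, a list of three. A call has 1 to 12 rows; each row shifts and turns the commanded pose from where the row before left it, along the tool's axes as they then stand; what a row does not reach is not made up. A row lasts 1/12 s, in which the tool goes at most 41.7 mm and 7.16 degrees, less where a joint would pass 70% of its speed; a pose out of reach is approached as far as the arm can. A call with a gripper value outside its range is refused whole. "jaw" is the finger opening in cm, from 0 to 8.7, set as the call begins (left out, the last holds). The fingers move at their own pace and stop on an object; "grip_force" is the grip in N (left out, the last holds). Time passes only in rows, so rows that do not move let the fingers close. It gives the time, the measured TCP pose, the force and the opening at its end, in the units of the state.
- telemetry.get_obs(): the state, without advancing time (a new reading comes with each control period).
- eyes.capture(name): name is "scene" or "side" or "wrist"; returns the picture (384x512x3 uint8, blue, green, red); there is no depth.
- eyes.calibration(name): a dict with "vertical_fov" (degrees; the focal length in pixels is half the picture's height over the tangent of half this angle, whatever the lens; pixels are square), "cx", "cy" (the principal point, pixels), "dist" ([k1, k2, p1, p2, k3] as OpenCV has them; the pictures are not rectified), "pose" (4x4, takes a point from camera to world coordinates). Camera axes: x right, y down, z forward; pixel columns grow to the right and rows downward; lengths in m; the calibration is good to about 2 mm. A picture is of the moment at which its call begins: read the wrist's pose just before it. calibration takes no time and is no camera call; for the wrist camera it gives the pose at the moment of the call.
- r.job_done(): hands the job in, once; it reports no verdict.
Trained networks look in the newest picture that a camera, given by its name, has taken for a name from the list of things; names that differ only in an ending like _2 or _b are one class to them, and where a whole thing is asked for, a point or a joint stands for the part that bears it (a point fixed in the world has none). Each returns a list of dicts, best first, with "p" (0 to 1); they miss things now and then, are a little off and sometimes report something else, mostly with a low value. They report only what shows in the picture. A call takes as long as a camera call.
- eyes.recognise(query, camera): "pixel" ([row, column] in pixels, amid what is visible of it).
- eyes.mark_of(query, camera): "pixel" ([row, column] in pixels: a listed point, or the origin of a listed thing).
The state is a dict: "clock": time; "qpos": joint angles; "qvel": joint speeds; "joint_torque": joint torques, N m; "tool_pos": TCP position; "eef_rot": TCP orientation; "ft_force": force on the tool from outside, world axes, zero at the start; "wrist_torque": the same for the moment, N m; "opening": finger opening in m.
Only numpy, scipy, OpenCV 4.12 (cv2) and the standard library are available. Lean on these libraries where they do the work, as an engineer would, in place of code of your own. Each camera call takes 0.05 s, during which the arm holds its last target.

## Working session

There is one attempt and no reset: what is moved stays moved. The work goes in short steps, Python scripts to look and compute and a tool call to move; the robot and the scene stay as the last step left them, time stands still between calls to the robot, and variables do not carry over. Pictures are saved under pics/ and viewed, and the job is handed in when it is done.

Besides the shell and the picture viewer there is one more tool, called as name(argument=value, ...), one argument or row to a line, values as JSON. drive_tool: Moves the arm, as the interface text tells. Its arguments: {"type":"object","properties":{"targets":{"type":"array","items":{"type":"object","properties":{"translation":{"type":"array","items":{"type":"number"}},"dr":{"type":"array","items":{"type":"number"}}}}},"jaw":{"type":"number"},"grip_force":{"type":"number"}},"required":["targets"]}

```bash
mkdir -p pics; ls; python3 - <<'E'
from plant import telemetry, eyes, r
import cv2, numpy as np
np.set_printoptions(precision=4,suppress=True)
o=telemetry.get_obs(); print({k:np.round(v,4).tolist() for k,v in o.items()})
for c in ("scene","side"):
    im=eyes.capture(c); cv2.imwrite(f"pics/{c}0.png",im)
    k=eyes.calibration(c); print(c,k)
    for q in ("syringe","plunger_button","syringe_mouth","slim_syringe","stand"):
        print(q,eyes.mark_of(q,c)[:2])
E
```

```text
pics
{'clock': 0.0, 'qpos': [-72.6299, 19.0743, -3.7059, 83.7078, 1.237, 77.3412, -5.0699], 'qvel': [-0.0313, 0.0428, 0.0428, 0.0661, -0.0124, -0.0756, -0.0117], 'joint_torque': [-0.0001, -62.3282, 0.0244, -38.9866, -0.0613, 0.0405, 0.0001], 'tool_pos': [0.1999, 0.5917, 0.199], 'eef_rot': [-90.0835, -0.0036, -18.6643], 'ft_force': [0.544, 0.0929, -0.0368], 'wrist_torque': [-0.0028, -0.0095, 0.0174], 'opening': 0.087}
scene {'vertical_fov': 50.55040739569125, 'cx': 256.50950119828775, 'cy': 194.3346496434763, 'dist': array([-0.0687,  0.    ,  0.    ,  0.    ,  0.    ]), 'pose': array([[-0.8776, -0.2814,  0.3882,  0.189 ],
       [-0.4793,  0.5315, -0.6984,  0.3617],
       [-0.0098, -0.799 , -0.6013,  0.6615],
       [ 0.    ,  0.    ,  0.    ,  1.    ]])}
syringe [{'pixel': [210.0, 235.1], 'p': 0.67}]
plunger_button [{'pixel': [203.3, 253.5], 'p': 0.58}]
syringe_mouth [{'pixel': [206.2, 247.7], 'p': 0.58}]
slim_syringe [{'pixel': [248.5, 301.1], 'p': 0.73}, {'pixel': [192.1, 274.6], 'p': 0.57}]
stand [{'pixel': [230.8, 256.9], 'p': 0.96}]
side {'vertical_fov': 42.63329781317609, 'cx': 260.99248312338074, 'cy': 187.6301641947384, 'dist': array([-0.0011,  0.    ,  0.    ,  0.    ,  0.    ]), 'pose': array([[ 0.8927, -0.2857,  0.3485,  0.2296],
       [-0.4505, -0.5823,  0.6767, -0.8114],
       [ 0.0096, -0.7611, -0.6486,  0.672 ],
       [ 0.    ,  0.    ,  0.    ,  1.    ]])}
syringe [{'pixel': [184.4, 279.1], 'p': 0.83}]
plunger_button [{'pixel': [159.6, 232.6], 'p': 0.79}]
syringe_mouth [{'pixel': [169.1, 250.0], 'p': 0.64}]
slim_syringe [{'pixel': [230.2, 276.9], 'p': 0.76}, {'pixel': [156.5, 235.9], 'p': 0.4}]
stand [{'pixel': [243.9, 274.0], 'p': 0.57}, {'pixel': [228.6, 278.6], 'p': 0.57}]
```

View pics/scene0.png

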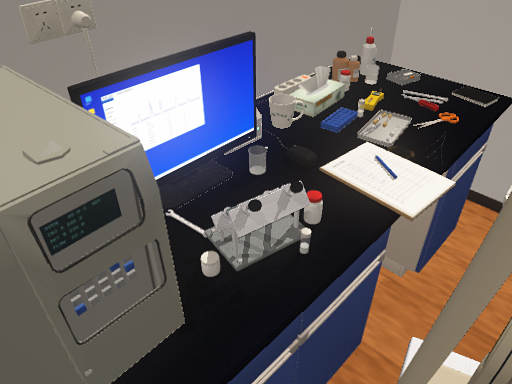

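View pics/side0.png

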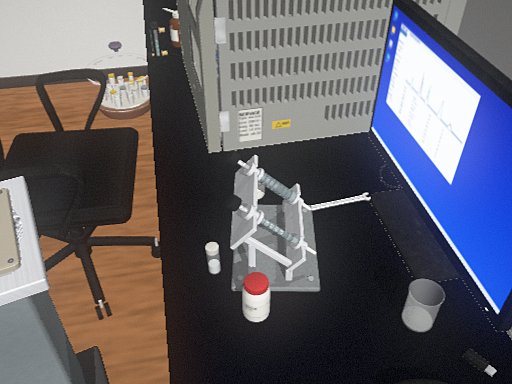

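```bash
python3 - <<'E'
import cv2
a=cv2.imread('pics/scene0.png')[160:290,180:340]; b=cv2.imread('pics/side0.png')[145:300,200:340]
cv2.imwrite('pics/a0.png',cv2.resize(a,None,fx=4.8,fy=4.5,interpolation=2)); cv2.imwrite('pics/b0.png',cv2.resize(b,None,fx=3.8,fy=3.8,interpolation=2))
E
```

```text
(no output)
```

View pics/a0.png

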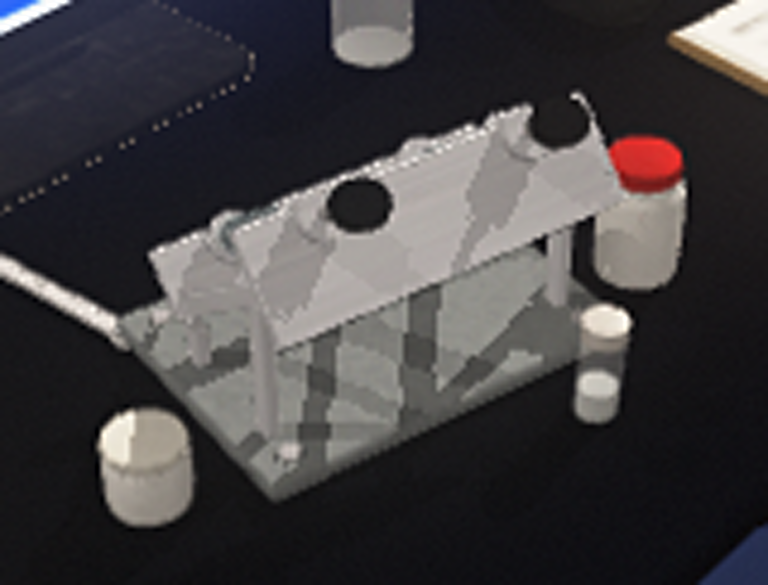

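View pics/b0.png

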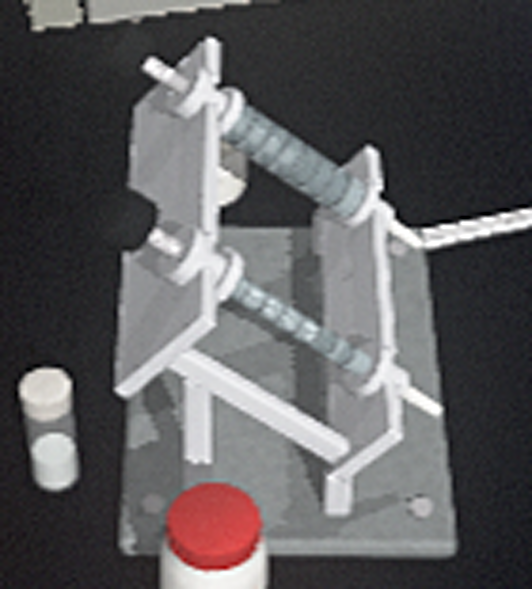

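```bash
cat > h.py <<'E'
import numpy as np, cv2
from plant import telemetry, eyes, r
from scipy.optimize import least_squares
from scipy.spatial.transform import Rotation as Ro
np.set_printoptions(precision=4,suppress=True)
def cam(c):
    k=eyes.calibration(c); f=192/np.tan(np.radians(k['vertical_fov']/2))
    return k,np.array([[f,0,k['cx']],[0,f,k['cy']],[0,0,1.]])
def proj(P,kk):
    k,K=kk; T=np.linalg.inv(k['pose'])
    return cv2.projectPoints(np.atleast_2d(np.asarray(P,float)),cv2.Rodrigues(T[:3,:3])[0],T[:3,3],K,k['dist'])[0][:,0]
def ray(px,kk):  # px row,col
    k,K=kk; u=cv2.undistortPoints(np.array([[[px[1],px[0]]]],float),K,k['dist'])[0,0]
    d=k['pose'][:3,:3]@[u[0],u[1],1]; return k['pose'][:3,3],d/np.linalg.norm(d)
def tri(rs):
    A=sum(np.eye(3)-np.outer(d,d) for o,d in rs); b=sum((np.eye(3)-np.outer(d,d))@o for o,d in rs)
    return np.linalg.solve(A,b)
def atz(px,kk,z):
    o,d=ray(px,kk); return o+d*(z-o[2])/d[2]
E
python3 - <<'E'
from h import *
cs=cam('scene'); cd=cam('side')
obs={'syringe':([210,235.1],[184.4,279.1]),'btn':([203.3,253.5],[159.6,232.6]),'mouth':([206.2,247.7],[169.1,250]),'slimbtn':([187,296.5],None)}
for n,(a,b) in obs.items():
    if b: 
        p=tri([ray(a,cs),ray(b,cd)]); print(n,p, proj(p,cs)-np.array(a)[::-1],proj(p,cd)-np.array(b)[::-1])
print('atz', atz([210,235.1],cs,.1),atz([184.4,279.1],cd,.1))
def model(v):
    x,y,yaw,j=v; az=np.array([np.cos(yaw)*np.cos(np.radians(40)),np.sin(yaw)*np.cos(np.radians(40)),np.sin(np.radians(40))])
    o=np.array([x,y,.1]); return o,o+az*(.092+j),o+az*.066,az
def res(v):
    o,b,m,_=model(v); e=[]
    for p,n in ((o,'syringe'),(b,'btn'),(m,'mouth')):
        e+=list(proj(p,cs)[0]-np.array(obs[n][0])[::-1]); e+=list(proj(p,cd)[0]-np.array(obs[n][1])[::-1])
    return e
s=least_squares(res,[.58,.0,np.pi,.004],loss='soft_l1'); print(s.x,np.degrees(s.x[2]),np.round(s.fun,1)); print(model(s.x))
for n in('septa_pot','jar','vial'):
    for c in('scene','side'):
        eyes.capture(c); q=eyes.mark_of(n,c)[:1]; print(n,c,q, atz(q[0]['pixel'],cam(c),0) if q else '')
E
```

```text
syringe [ 0.5688 -0.2209  0.0988] [[-0.6941 -0.5906]] [[-0.8261  0.7375]]
btn [ 0.4982 -0.1884  0.1613] [[1.5995 1.2633]] [[ 1.7821 -1.5254]]
mouth [ 0.5224 -0.2013  0.1385] [[0.2711 0.2204]] [[ 0.3107 -0.2694]]
atz [ 0.5656 -0.2186  0.1   ] [ 0.5704 -0.221   0.1   ]
[ 0.5679 -0.2206  2.7292  0.0051] 156.3729896073357 [-0.4 -0.8 -1.3  0.3  1.5 -0.   3.1 -1.5  0.3 -0.9 -0.4 -2.2]
(array([ 0.5679, -0.2206,  0.1   ]), array([ 0.4997, -0.1908,  0.1624]), array([ 0.5215, -0.2003,  0.1424]), array([-0.7018,  0.307 ,  0.6428]))
septa_pot scene [{'pixel': [209.3, 233.8], 'p': 0.59}] [ 0.6371 -0.3229  0.    ]
septa_pot side [{'pixel': [192.9, 255.9], 'p': 0.51}] [ 0.5736 -0.1207  0.    ]
jar scene [{'pixel': [217.2, 313.2], 'p': 0.93}] [ 0.4442 -0.3895  0.    ]
jar side [{'pixel': [309.4, 254.4], 'p': 0.76}] [ 0.443 -0.379 -0.   ]
vial scene [{'pixel': [248.3, 300.8], 'p': 0.68}] [ 0.427  -0.2732  0.    ]
vial side [{'pixel': [168.3, 247.9], 'p': 0.2}] [ 0.5944 -0.0388  0.    ]
```

drive_tool(
  targets=[
    {"translation":[2.3,-0.7,-2.6]},
    {"translation":[2.3,-0.7,-2.6]},
    {"translation":[2.3,-0.7,-2.6]},
    {"translation":[2.3,-0.7,-2.6]},
    {"translation":[2.3,-0.7,-2.6]},
    {"translation":[2.3,-0.7,-2.6]},
    {"translation":[2.3,-0.7,-2.6]},
    {"translation":[2.3,-0.7,-2.6]},
    {"translation":[2.3,-0.7,-2.6]},
    {"translation":[2.3,-0.7,-2.6]},
    {"translation":[2.3,-0.7,-2.6]},
    {"translation":[2.3,-0.7,-2.6]},
  ],
)

```text
validation failed for argument at $.ta...
```

drive_tool(
  targets=[
    {"translation":[2.3,-0.7,-2.6],"dr":[0,0,0]},
    {"translation":[2.3,-0.7,-2.6],"dr":[0,0,0]},
    {"translation":[2.3,-0.7,-2.6],"dr":[0,0,0]},
    {"translation":[2.3,-0.7,-2.6],"dr":[0,0,0]},
    {"translation":[2.3,-0.7,-2.6],"dr":[0,0,0]},
    {"translation":[2.3,-0.7,-2.6],"dr":[0,0,0]},
    {"translation":[2.3,-0.7,-2.6],"dr":[0,0,0]},
    {"translation":[2.3,-0.7,-2.6],"dr":[0,0,0]},
    {"translation":[2.3,-0.7,-2.6],"dr":[0,0,0]},
    {"translation":[2.3,-0.7,-2.6],"dr":[0,0,0]},
    {"translation":[2.3,-0.7,-2.6],"dr":[0,0,0]},
    {"translation":[2.3,-0.7,-2.6],"dr":[0,0,0]},
  ],
)

```text
clock: 2.2
tool_pos: [0.362, 0.2065, 0.2844]
eef_rot: [-89.9, -0.0, -18.7]
ft_force: [1.6, 0.3, -0.2]
opening: 0.0869
```

drive_tool(
  targets=[
    {"translation":[1.6,-0.2,-3.5],"dr":[0,0,0]},
    {"translation":[1.6,-0.2,-3.5],"dr":[0,0,0]},
    {"translation":[1.6,-0.2,-3.5],"dr":[0,0,0]},
    {"translation":[1.6,-0.2,-3.5],"dr":[0,0,0]},
    {"translation":[1.6,-0.2,-3.5],"dr":[0,0,0]},
    {"translation":[1.6,-0.2,-3.5],"dr":[0,0,0]},
    {"translation":[1.6,-0.2,-3.5],"dr":[0,0,0]},
    {"translation":[1.6,-0.2,-3.5],"dr":[0,0,0]},
    {"translation":[1.6,-0.2,-3.5],"dr":[0,0,0]},
    {"translation":[1.6,-0.2,-3.5],"dr":[0,0,0]},
    {"translation":[0,0,0],"dr":[0,0.086,0]},
    {"translation":[0,0,0],"dr":[0,0,0]},
  ],
)

```text
clock: 3.2
tool_pos: [0.4009, -0.1765, 0.304]
eef_rot: [-89.9, -0.0, -24.1]
ft_force: [0.5, 0.7, 0.1]
opening: 0.0869
```

```bash
python3 - <<'E'
from h import *
o=telemetry.get_obs(); print(o['qpos'],o['tool_pos'],o['eef_rot'],o['clock'])
print(eyes.calibration('wrist'))
cv2.imwrite('pics/w1.png',eyes.capture('wrist'))
for q in ("syringe","plunger_button","syringe_mouth"): print(q,eyes.mark_of(q,'wrist')[:2])
E
```

```text
[-37.7311 -15.6304  46.2945 101.7771  11.1825  89.1467  73.2618] [ 0.4009 -0.1765  0.304 ] [-89.9425  -0.0174 -24.0605] 3.2
{'vertical_fov': 61.86720994901275, 'cx': 258.40908505973755, 'cy': 190.69734791525244, 'dist': array([0.0194, 0.    , 0.    , 0.    , 0.    ]), 'pose': array([[ 0.4077,  0.8691,  0.28  ,  0.3247],
       [ 0.9131, -0.3887, -0.123 , -0.1434],
       [ 0.002 ,  0.3059, -0.9521,  0.4889],
       [ 0.    ,  0.    ,  0.    ,  1.    ]])}
syringe [{'pixel': [274.0, 278.3], 'p': 0.6}]
plunger_button [{'pixel': [245.9, 291.0], 'p': 0.89}]
syringe_mouth [{'pixel': [257.9, 281.4], 'p': 0.91}, {'pixel': [182.4, 214.8], 'p': 0.63}]
```

View pics/w1.png

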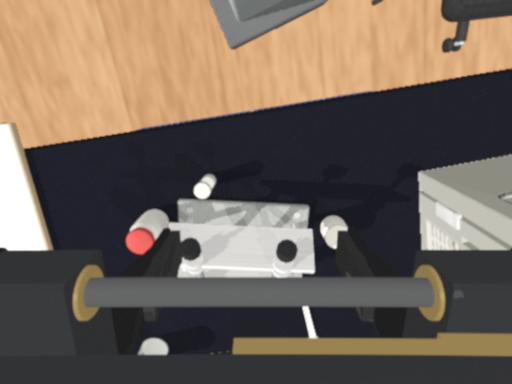

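```bash
cat > fit.py <<'E'
from h import *
c40,s40=np.cos(np.radians(40)),np.sin(np.radians(40))
def fr(yaw): # yaw of -az horizontally (tool yaw)
    ca,sa=np.cos(yaw),np.sin(yaw)
    az=np.array([-ca*c40,-sa*c40,s40]); lat=np.array([-sa,ca,0]); n=np.array([ca*s40,sa*s40,c40]); return az,n,lat
def fit(obs,x0=(.568,-.2206,np.radians(-23.6),.004)):
    # obs: list (cam, name('o','b','m','sb','so'), (row,col))
    def pt(v,n):
        az,nn,lat=fr(v[2]); o=np.array([v[0],v[1],.1])
        return {'o':o,'b':o+az*(.092+v[3]),'m':o+az*.066,'so':o-.11*lat,'btop':o+az*(.1+v[3])}[n]
    def res(v): return np.concatenate([proj(pt(v,n),c)[0]-[p[1],p[0]] for c,n,p in obs])
    s=least_squares(res,x0,loss='soft_l1'); return s.x,s.fun.reshape(-1,2)
E
python3 - <<'E'
from fit import *
cs=cam('scene');cd=cam('side');cw=cam('wrist')
obs=[(cs,'o',(210,235.1)),(cs,'b',(203.3,253.5)),(cs,'m',(206.2,247.7)),(cd,'o',(184.4,279.1)),(cd,'b',(159.6,232.6)),(cd,'m',(169.1,250)),
(cw,'btop',(250.5,287)),(cw,'m',(257.9,281.4))]
v,f=fit(obs); print(v,np.degrees(v[2]));print(np.round(f,1)); 
print(proj([v[0],v[1],.1],cw))
E
```

```text
[ 0.5669 -0.2203 -0.499   0.0082] -28.589699049644533
[[-0.1 -0.6]
 [-0.1  1.2]
 [-1.1  0.1]
 [-1.9  0.4]
 [ 1.2 -4.6]
 [-0.9 -3.7]
 [-1.2 -0.8]
 [-0.5  4.7]]
[[274.7785 278.7532]]
```

drive_tool(
  targets=[
    {"translation":[2.9,0.6,0.45],"dr":[0,0,0]},
    {"translation":[2.9,0.6,0.45],"dr":[0,0,0]},
    {"translation":[2.9,0.6,0.45],"dr":[0,0,0]},
    {"translation":[2.9,0.6,0.45],"dr":[0,0,0]},
    {"translation":[2.9,0.6,0.45],"dr":[0,0,0]},
    {"translation":[2.9,0.6,0.45],"dr":[0,0,0]},
    {"translation":[0,0,0],"dr":[0,0,0.116]},
    {"translation":[0,0,0],"dr":[0,0,0.116]},
    {"translation":[0,0,0],"dr":[0,0,0.116]},
    {"translation":[0,0,0],"dr":[0,0,0.116]},
    {"translation":[0,0,0],"dr":[0,0,0.116]},
    {"translation":[0,0,0],"dr":[0,0,0.116]},
  ],
)

```text
clock: 4.4
tool_pos: [0.562, -0.2171, 0.2484]
eef_rot: [-89.8, 29.7, -23.7]
ft_force: [-0.2, -0.8, -1.2]
opening: 0.0874
```

```bash
python3 - <<'E'
from h import *
o=telemetry.get_obs(); print(o['qpos'],o['tool_pos'],o['eef_rot'],o['clock'])
cv2.imwrite('pics/w2.png',eyes.capture('wrist'))
print(eyes.calibration('wrist')['pose'])
for q in ("syringe","plunger_button","syringe_mouth"): print(q,eyes.mark_of(q,'wrist')[:2])
E
```

```text
[  7.0877  42.8967  23.9299  52.0486 -15.1058 117.4171  92.2122] [ 0.562  -0.2171  0.2484] [-89.8125  29.7265 -23.705 ] 4.4
[[ 0.3993  0.8972 -0.1887  0.5798]
 [ 0.9168 -0.3886  0.0924 -0.224 ]
 [ 0.0095 -0.2099 -0.9777  0.45  ]
 [ 0.      0.      0.      1.    ]]
syringe [{'pixel': [243.4, 257.6], 'p': 0.97}]
plunger_button [{'pixel': [156.2, 265.0], 'p': 0.77}]
syringe_mouth [{'pixel': [193.3, 262.1], 'p': 0.65}]
```

View pics/w2.png

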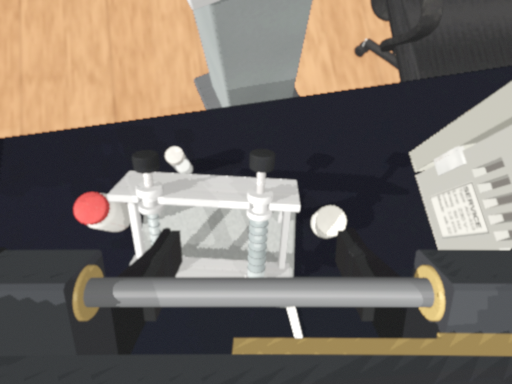

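```bash
python3 - <<'E'
import cv2
a=cv2.imread('pics/w2.png')[140:290,110:320]
cv2.imwrite('pics/w2z.png',cv2.resize(a,None,fx=3.8,fy=3.8,interpolation=2))
E
```

```text
(no output)
```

View pics/w2z.png

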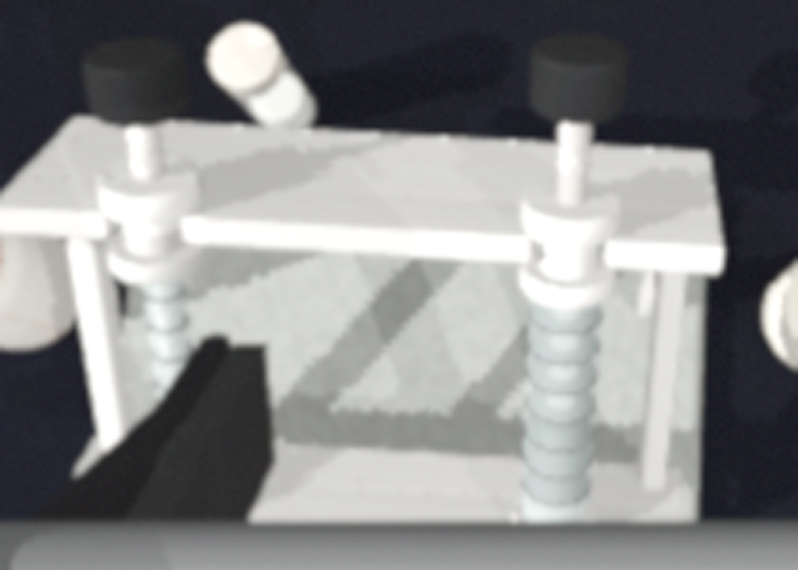

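```bash
cat > wfit.py <<'E'
from fit import *
def pt(v,n):
    az,nn,lat=fr(v[2]); o=np.array([v[0],v[1],.1]); k=n.split(':')
    off=-.11*lat if k[0]=='s' else 0
    if k[1]=='b': return o+off+az*(.092+v[3])
    if k[1]=='bt': return o+off+az*(.1+v[3])
    return o+off+az*float(k[1])
def wfit(obs,x0=(.568,-.2206,np.radians(-25),.004)):
    def res(v): return np.concatenate([proj(pt(v,n),c)[0]-[p[1],p[0]] for c,n,p in obs])
    s=least_squares(res,x0,loss='soft_l1'); return s.x,s.fun.reshape(-1,2)
E
python3 - <<'E'
from wfit import *
cs=cam('scene');cd=cam('side');cw=cam('wrist')
obs=[(cs,'w:0',(210,235.1)),(cs,'w:b',(203.3,253.5)),(cd,'w:0',(184.4,279.1)),
(cw,'w:b',(161,261.8)),(cw,'w:bt',(154.5,262.1)),(cw,'w:.066',(193.4,260)),(cw,'w:0',(243.4,257.2)),(cw,'s:.066',(188.3,148.7))]
v,f=wfit(obs); print(v,np.degrees(v[2]));print(np.round(f,1)); 
v,f=wfit(obs[3:]); print('wrist only',v,np.degrees(v[2]));print(np.round(f,1)); 
E
```

```text
[ 0.5683 -0.2203 -0.4617  0.0078] -26.453462553714957
[[-0.7 -0.8]
 [ 0.3  0.5]
 [-1.2  0.1]
 [-0.4  0.7]
 [-0.3 -0.7]
 [-0.1 -0.2]
 [ 0.2  2.7]
 [ 0.5 -0.3]]
wrist only [ 0.5681 -0.22   -0.459   0.0075] -26.2984080373003
[[-0.4  0.7]
 [-0.3 -0.7]
 [-0.  -0.6]
 [ 0.4  2.4]
 [ 0.5 -0.3]]
```

```bash
cat > mv.py <<'E'
from wfit import *
V=dict(o=np.array([.5682,-.2202,.1]),yaw=np.radians(-26.4))
AZ,N,LAT=fr(V['yaw'])
def Rt(p,y=-26.4,roll=-90): return Ro.from_euler('xyz',[roll,p,y],degrees=True).as_matrix()
def tgt(P,p): R=Rt(p); return P+.019*R[:,1],R
def delta(T,R,verb=True):
    o=telemetry.get_obs(); R0=Ro.from_euler('xyz',o['eef_rot'],degrees=True).as_matrix()
    d=R0.T@(T-o['tool_pos'])*100; rv=Ro.from_matrix(R0.T@R).as_rotvec()
    print('pos',o['tool_pos'],'rot',o['eef_rot'],'t',o['clock'],'F',o['ft_force'],'open',o['opening']); print('q',o['qpos'])
    print('delta in current axes cm',d,'in target axes cm',R.T@(T-o['tool_pos'])*100,'rotvec',rv)
E
python3 - <<'E'
from mv import *
B=V['o']+AZ*.0997
for p in (25,28):
    T,R=tgt(B,p); T=T-.06*R[:,1]; print(p,T); delta(T,R)
E
```

```text
25 [ 0.5153 -0.1939  0.2012]
pos [ 0.5617 -0.2168  0.2521] rot [-89.6367  29.3729 -23.6306] t 4.6 F [-0.1064 -0.7038  0.2324] open 0.08699102599083862
q [  6.7854  42.5488  24.5611  52.1828 -15.4531 117.4055  92.4413]
delta in current axes cm [-2.0087  6.9726  0.1871] in target axes cm [-2.5391  6.8    -0.0188] rotvec [ 0.0158  0.0428 -0.0764]
28 [ 0.517  -0.1948  0.2003]
pos [ 0.5617 -0.2168  0.2521] rot [-89.6367  29.3729 -23.6306] t 4.6 F [-0.1064 -0.7038  0.2324] open 0.08699102599083862
q [  6.7854  42.5488  24.5611  52.1828 -15.4531 117.4055  92.4413]
delta in current axes cm [-1.7945  6.9619  0.1779] in target axes cm [-1.9651  6.9179 -0.0188] rotvec [ 0.0169  0.0423 -0.0241]
```

drive_tool(
  targets=[
    {"translation":[0,0,0],"dr":[0.016,0.043,-0.076]},
    {"translation":[-0.6,1.6,0],"dr":[0,0,0]},
    {"translation":[-0.6,1.6,0],"dr":[0,0,0]},
    {"translation":[-0.6,1.6,0],"dr":[0,0,0]},
    {"translation":[-0.6,1.6,0],"dr":[0,0,0]},
    {"translation":[0,0,0],"dr":[0,0,0]},
  ],
)

```text
clock: 5.1
tool_pos: [0.5159, -0.1952, 0.204]
eef_rot: [-90.2, 25.1, -26.6]
ft_force: [-1.1, 0.7, 0.3]
opening: 0.0874
```

```bash
python3 - <<'E'
from mv import *
B=V['o']+AZ*.0997
T,R=tgt(B,25); delta(T-.06*R[:,1],R);delta(T,R)
E
```

```text
pos [ 0.5159 -0.1952  0.204 ] rot [-90.1541  25.0702 -26.628 ] t 5.1 F [-1.0898  0.73    0.3069] open 0.08735328500302934
q [  1.8332  32.2496  25.4689  72.4032 -13.4154 103.3267  89.9916]
delta in current axes cm [0.0201 0.2908 0.0831] in target axes cm [0.0201 0.2909 0.0827] rotvec [ 0.001  -0.0036 -0.0012]
pos [ 0.5159 -0.1952  0.204 ] rot [-90.1541  25.0702 -26.628 ] t 5.1 F [-1.0898  0.73    0.3069] open 0.08735328500302934
q [  1.8332  32.2496  25.4689  72.4032 -13.4154 103.3267  89.9916]
delta in current axes cm [0.0275 6.2908 0.0892] in target axes cm [0.0201 6.2909 0.0827] rotvec [ 0.001  -0.0036 -0.0012]
```

```bash
python3 - <<'E'
from mv import *
im=eyes.capture('wrist'); cw=cam('wrist')
for a in (.0997,.066,0,):
    print(a,proj(V['o']+AZ*a,cw))
cv2.imwrite('pics/w3.png',im)
E
```

```text
0.0997 [[259.6786 201.5668]]
0.066 [[259.7025 235.3087]]
0 [[259.7422 289.5958]]
```

View pics/w3.png

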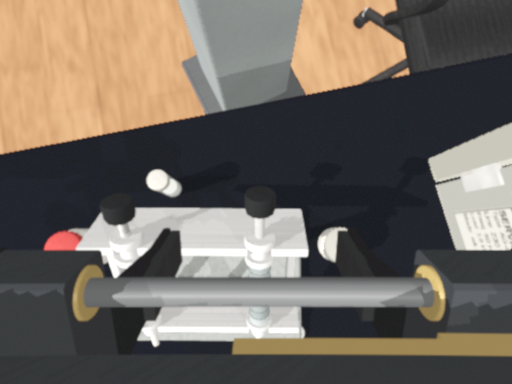

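drive_tool(
  targets=[
    {"translation":[0,1.6,0.08],"dr":[0,0,0]},
    {"translation":[0,1.6,0],"dr":[0,0,0]},
    {"translation":[0,1.5,0],"dr":[0,0,0]},
    {"translation":[0,1.5,0],"dr":[0,0,0]},
    {"translation":[0,0,0],"dr":[0,0,0]},
  ],
)

```text
clock: 5.57
tool_pos: [0.494, -0.1833, 0.1473]
eef_rot: [-90.2, 25.1, -26.6]
ft_force: [-0.2, 0.3, -0.5]
opening: 0.0868
```

```bash
python3 - <<'E'
from mv import *
B=V['o']+AZ*.0997
T,R=tgt(B,25); delta(T,R)
im=eyes.capture('side'); cv2.imwrite('pics/s4.png',cv2.resize(im[110:290,170:350],None,fx=3.3,fy=3.3))
E
```

```text
pos [ 0.494  -0.1833  0.1473] rot [-90.1655  25.1021 -26.6097] t 5.5667 F [-0.1888  0.3287 -0.4822] open 0.08678326412316718
q [  0.7127  31.1168  24.6917  80.9009 -13.047   95.9403  90.0123]
delta in current axes cm [-0.1229  0.1038 -0.0047] in target axes cm [-0.1231  0.1036 -0.0044] rotvec [ 0.0013 -0.0033 -0.0018]
```

View pics/s4.png

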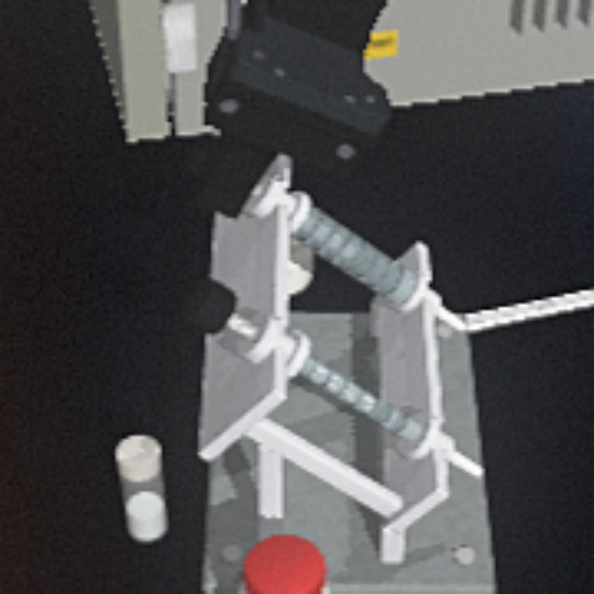

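drive_tool(
  targets=[
    {"translation":[-0.1,0.1,0],"dr":[0,0,0]},
    {"translation":[0,0,0],"dr":[0,0,0]},
    {"translation":[0,0,0],"dr":[0,0,0]},
    {"translation":[0,0,0],"dr":[0,0,0]},
    {"translation":[0,0,0],"dr":[0,0,0]},
    {"translation":[0,0,0],"dr":[0,0,0]},
  ],
  jaw=1.5,
  grip_force=15,
)

```text
clock: 6.12
tool_pos: [0.4936, -0.1828, 0.1477]
eef_rot: [-90.1, 25.0, -26.6]
ft_force: [0.5, 0.4, -0.1]
opening: 0.055
```

```bash
python3 - <<'E'
from mv import *
B=V['o']+AZ*.0997
T,R=tgt(B,25); delta(T,R); delta(T+.0223*AZ,R)
E
```

```text
pos [ 0.4936 -0.1828  0.1477] rot [-90.1258  25.018  -26.5519] t 6.1167 F [ 0.4918  0.4367 -0.1134] open 0.055002571845851056
q [  0.7908  30.9187  24.4733  81.044  -12.9347  95.8463  89.9301]
delta in current axes cm [-0.0527  0.1166 -0.0386] in target axes cm [-0.0529  0.1165 -0.0386] rotvec [ 0.0011 -0.0024 -0.0003]
pos [ 0.4936 -0.1828  0.1477] rot [-90.1258  25.018  -26.5519] t 6.1167 F [ 0.4918  0.4367 -0.1134] open 0.055002571845851056
q [  0.7908  30.9187  24.4733  81.044  -12.9347  95.8463  89.9301]
delta in current axes cm [-2.2069 -0.4599 -0.0444] in target axes cm [-2.2069 -0.4607 -0.0386] rotvec [ 0.0011 -0.0024 -0.0003]
```

Still closing; give it more time.

drive_tool(
  targets=[
    {"translation":[0,0,0],"dr":[0,0,0]},
    {"translation":[0,0,0],"dr":[0,0,0]},
    {"translation":[0,0,0],"dr":[0,0,0]},
    {"translation":[0,0,0],"dr":[0,0,0]},
    {"translation":[0,0,0],"dr":[0,0,0]},
    {"translation":[0,0,0],"dr":[0,0,0]},
    {"translation":[0,0,0],"dr":[0,0,0]},
    {"translation":[0,0,0],"dr":[0,0,0]},
  ],
)

```text
clock: 6.78
tool_pos: [0.4935, -0.1826, 0.1474]
eef_rot: [-90.1, 25.0, -26.5]
ft_force: [-0.1, 0.7, -0.3]
opening: 0.0183
```

```bash
python3 - <<'E'
from mv import *
B=V['o']+AZ*.0997
T,R=tgt(B,25); delta(T+.0223*AZ,R)
im=eyes.capture('side'); cv2.imwrite('pics/s5.png',cv2.resize(im[110:290,170:350],None,fx=3.3,fy=3.3))
E
```

```text
pos [ 0.4935 -0.1826  0.1474] rot [-90.1339  25.0399 -26.5472] t 6.7833 F [-0.1061  0.6773 -0.3435] open 0.01828473387424834
q [  0.7836  30.9247  24.4636  81.0745 -12.9287  95.8309  89.9269]
delta in current axes cm [-2.2001 -0.4916 -0.0495] in target axes cm [-2.1999 -0.4932 -0.0437] rotvec [ 0.0013 -0.0023 -0.0007]
```

View pics/s5.png

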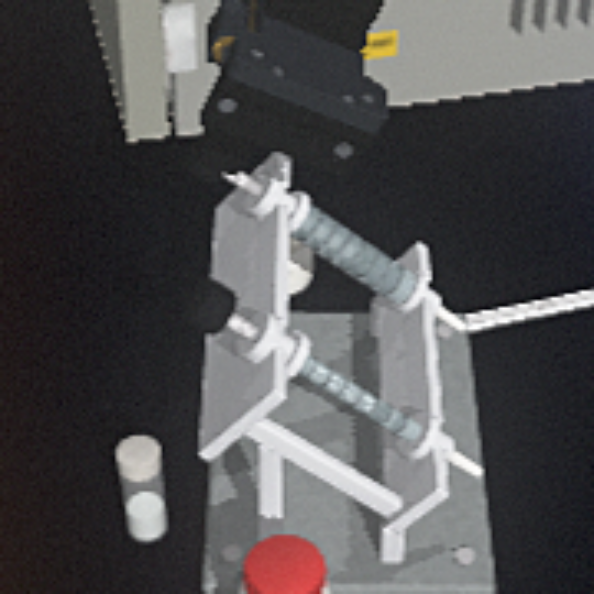

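```bash
python3 - <<'E'
from mv import *
im=eyes.capture('wrist'); cw=cam('wrist')
print(proj(V['o']+AZ*.0997,cw))
cv2.imwrite('pics/w6.png',im)
im=eyes.capture('scene');cv2.imwrite('pics/c6.png',cv2.resize(im[130:290,180:340],None,fx=3.7,fy=3.7))
E
```

```text
[[258.2118 238.7897]]
```

View pics/w6.png

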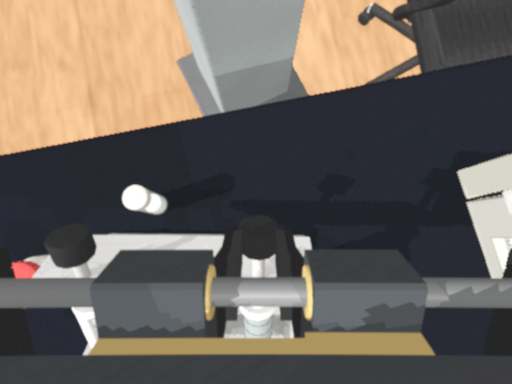

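View pics/c6.png

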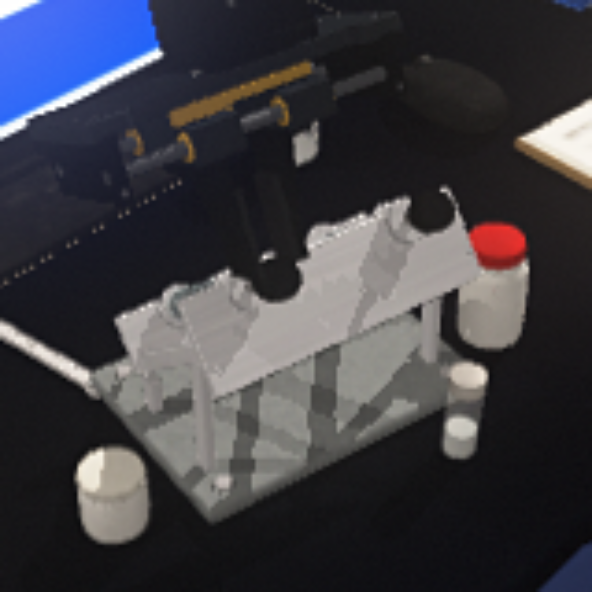

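```bash
python3 - <<'E'
from mv import *
o=telemetry.get_obs(); R=Ro.from_euler('xyz',o['eef_rot'],degrees=True).as_matrix(); T=o['tool_pos']; G=T-.019*R[:,1]
print(o['opening'],o['ft_force'],T,G, 'grasp rel o in az,n,lat mm',1e3*np.array([AZ,N,LAT])@(G-V['o']))
for c in('wrist','scene','side'):
    print(c,proj([T,G,G+.009*R[:,2],T+.009*R[:,2],V['o']+AZ*.0997],cam(c)))
E
```

```text
0.018477433105199854 [-0.116   0.2485 -0.5253] [ 0.4935 -0.1826  0.1474] [ 0.5007 -0.1862  0.1647] grasp rel o in az,n,lat mm [99.4564  0.9525  0.4528]
wrist [[258.9085 226.5527]
 [258.9883 240.2103]
 [274.6799 240.213 ]
 [273.1911 226.555 ]
 [258.1984 238.7797]]
scene [[255.8706 212.3485]
 [253.4367 203.5086]
 [249.6604 205.1677]
 [252.1307 214.0412]
 [253.8596 203.8575]]
side [[230.7249 163.3732]
 [235.098  155.447 ]
 [235.2802 152.3488]
 [230.9395 160.2518]
 [234.6329 155.8705]]
```

```bash
python3 - <<'E'
import cv2
a=cv2.imread('pics/w6.png')[200:350,180:340]
cv2.imwrite('pics/w6z.png',cv2.convertScaleAbs(cv2.resize(a,None,fx=4,fy=4,interpolation=2),alpha=2,beta=20))
E
```

```text
(no output)
```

View pics/w6z.png

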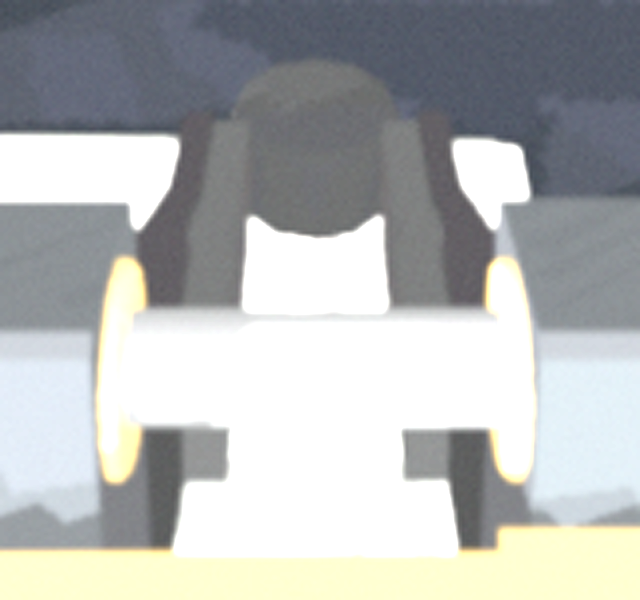

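drive_tool(
  targets=[
    {"translation":[-0.2,-0.05,0],"dr":[0,0,0]},
    {"translation":[-0.2,-0.05,0],"dr":[0,0,0]},
    {"translation":[-0.2,-0.05,0],"dr":[0,0,0]},
    {"translation":[-0.2,-0.06,0],"dr":[0,0,0]},
    {"translation":[-0.2,-0.05,0],"dr":[0,0,0]},
    {"translation":[-0.2,-0.06,0],"dr":[0,0,0]},
    {"translation":[-0.2,-0.05,0],"dr":[0,0,0]},
    {"translation":[-0.2,-0.06,0],"dr":[0,0,0]},
    {"translation":[-0.2,-0.05,0],"dr":[0,0,0]},
    {"translation":[-0.2,-0.06,0],"dr":[0,0,0]},
    {"translation":[-0.15,-0.04,0],"dr":[0,0,0]},
    {"translation":[0,0,0],"dr":[0,0,0]},
  ],
)

```text
clock: 7.93
tool_pos: [0.4781, -0.1749, 0.1622]
eef_rot: [-90.1, 25.0, -26.5]
ft_force: [-0.4, 0.6, -0.9]
opening: 0.0182
```

```bash
python3 - <<'E'
from mv import *
B=V['o']+AZ*.0997
T,R=tgt(B,25); delta(T+.0223*AZ,R)
o=telemetry.get_obs(); G=o['tool_pos']-.019*R[:,1];print(1e3*np.array([AZ,N,LAT])@(G-V['o']))
im=eyes.capture('side'); cv2.imwrite('pics/s7.png',cv2.resize(im[120:220,190:310],None,fx=6,fy=6,interpolation=2))
cv2.imwrite('pics/s7f.png',im)
c=cam('side');print([ (proj(V['o']+AZ*a,c)[0]-[190,120])*6 for a in (.066,.096,.122)])
im=eyes.capture('wrist'); cv2.imwrite('pics/w7.png',im)
E
```

```text
pos [ 0.4781 -0.1749  0.1622] rot [-90.1218  25.0339 -26.5435] t 7.9333 F [-0.4142  0.5658 -0.9351] open 0.0182456356703994
q [ -0.1311  28.0666  24.6543  83.2253 -12.1518  96.3385  89.3057]
delta in current axes cm [-0.0162  0.1181 -0.0494] in target axes cm [-0.0164  0.118  -0.0495] rotvec [ 0.0011 -0.0023 -0.0006]
[122.1472   1.1825   0.4954]
[array([358.2341, 275.1917]), array([277.8759, 221.9061]), array([206.2509, 174.4117])]
```

View pics/s7.png

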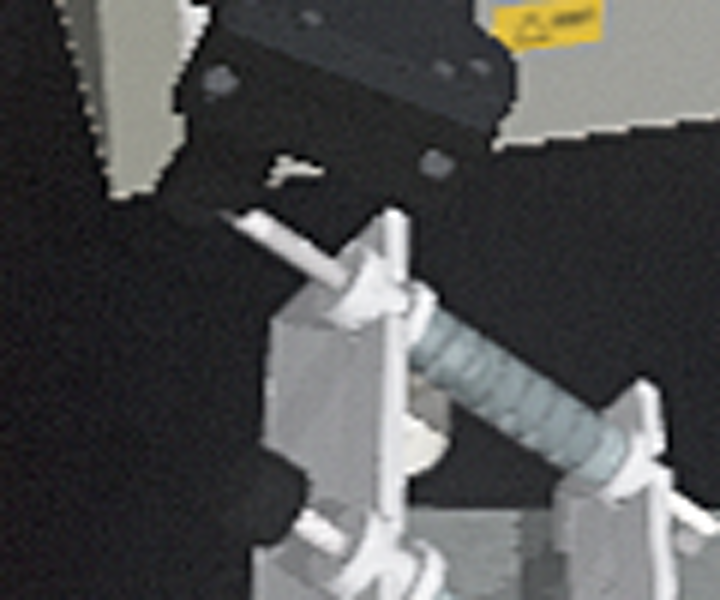

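View pics/w7.png

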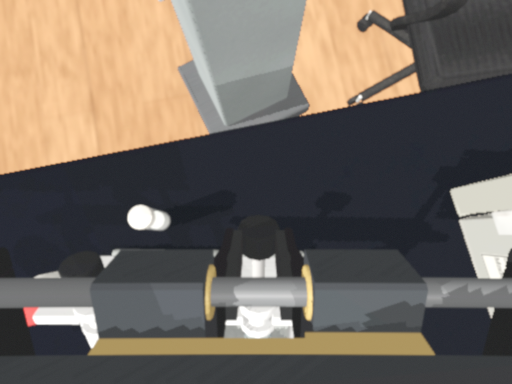

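drive_tool(
  targets=[
    {"translation":[0,0,0],"dr":[0,0,0]},
    {"translation":[0,0,0],"dr":[0,0,0]},
    {"translation":[0,0,0],"dr":[0,0,0]},
    {"translation":[0,0,0],"dr":[0,0,0]},
    {"translation":[0,0,0],"dr":[0,0,0]},
    {"translation":[0,0,0],"dr":[0,0,0]},
    {"translation":[0,0,0],"dr":[0,0,0]},
    {"translation":[0,-2,0],"dr":[0,0,0]},
    {"translation":[0,-2,0],"dr":[0,0,0]},
    {"translation":[0,-2,0],"dr":[0,0,0]},
    {"translation":[0,0,0],"dr":[0,0,0]},
  ],
  jaw=6.0,
)

```text
clock: 8.95
tool_pos: [0.5028, -0.1872, 0.2191]
eef_rot: [-90.1, 24.8, -26.5]
ft_force: [-0.3, 0.8, 0.5]
opening: 0.0596
```

```bash
python3 - <<'E'
from mv import *
T,R=tgt(V['o'],25); delta(T-.07*R[:,1],R)
im=eyes.capture('wrist'); cv2.imwrite('pics/w8.png',im); cw=cam('wrist')
cv2.imwrite('pics/w8z.png',cv2.resize(im[180:300,200:320],None,fx=5,fy=5,interpolation=2))
print([(proj(V['o']+AZ*a,cw)[0]-[200,180])*5 for a in (.066,.096,.122,.13)])
im=eyes.capture('side'); cv2.imwrite('pics/s8.png',cv2.resize(im[120:220,190:310],None,fx=6,fy=6,interpolation=2))
E
```

```text
pos [ 0.5028 -0.1872  0.2191] rot [-90.1087  24.7774 -26.5393] t 8.95 F [-0.2741  0.8136  0.5238] open 0.05963883202467446
q [  1.0703  29.4381  25.2501  74.3435 -12.537  103.6486  89.2976]
delta in current axes cm [11.6628  2.647  -0.0193] in target axes cm [11.6729  2.6017 -0.0474] rotvec [ 0.0009 -0.0022  0.0039]
[array([292.0504, 377.0216]), array([291.6906, 240.4338]), array([291.3398, 107.3862]), array([291.2235,  63.2939])]
```

View pics/w8z.png

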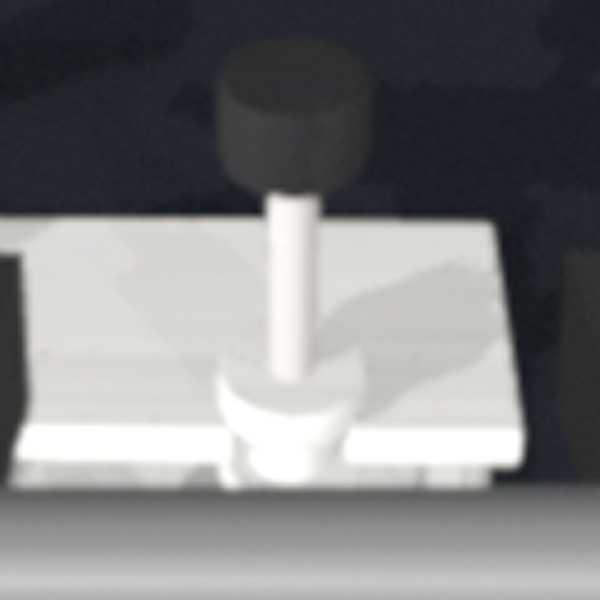

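View pics/s8.png

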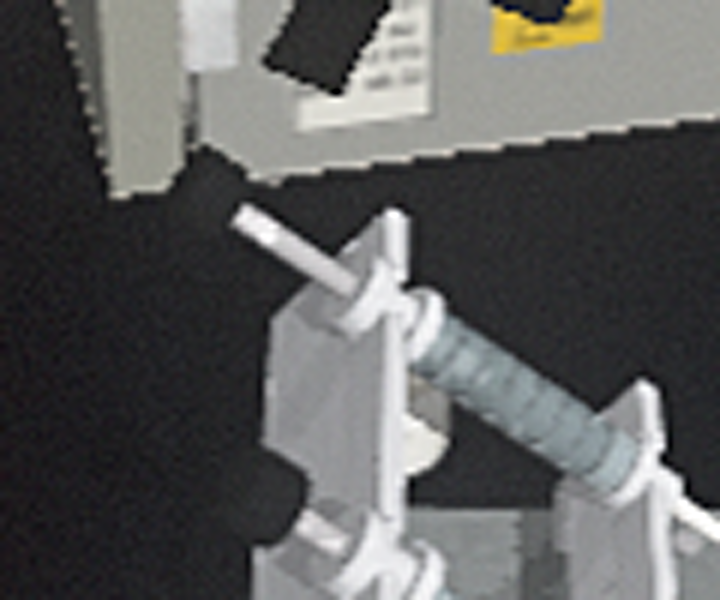

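```bash
python3 - <<'E'
from mv import *
cw=cam('wrist')
im=cv2.imread('pics/w8.png')
print('profile col 258', im[180:262,258].mean(1).round().astype(int))
a=np.linspace(0,2*np.pi,73)
for j in (.026,.028,.030,.032):
    rim=lambda z:proj([V['o']+AZ*z+.012*(np.cos(t)*N+np.sin(t)*LAT) for t in a],cw)
    r1,r2=rim(.1+j),rim(.084+j)
    fl=proj([V['o']+AZ*.066+.013*(np.cos(t)*N+np.sin(t)*LAT) for t in a],cw)
    print(j,'top rim rows',(r1[:,1].min()),(r1[:,1].max()),'bottom rim max',r2[:,1].max(),'flange face rows',fl[:,1].min(),fl[:,1].max(),'rod front enters',proj(V['o']+AZ*.066+.004*N,cw)[0])
E
```

```text
profile col 258 [ 41  40  41  38  39  41  41  43  48  47  47  46  48  46  47  47  49  49
  47  48  49  49  51  54  59  61  60  60  58  59  60  58  59  59  57  57
  57  57  69 152 222 241 243 244 243 244 243 243 243 243 243 243 243 243
 243 243 242 243 242 243 242 242 242 242 242 242 242 242 242 242 242 242
 241 242 241 238 227 217 214 215 217 219]
0.026 top rim rows 189.52977303544708 207.57600768042983 bottom rim max 225.05649633333593 flange face rows 246.16829970231305 268.13877927005495 rod front enters [258.3787 260.125 ]
0.028 top rim rows 187.35845874735062 205.29823635056005 bottom rim max 222.94081449138017 flange face rows 246.16829970231305 268.13877927005495 rod front enters [258.3787 260.125 ]
0.03 top rim rows 185.16811852076216 202.9988431159129 bottom rim max 220.80587455547467 flange face rows 246.16829970231305 268.13877927005495 rod front enters [258.3787 260.125 ]
0.032 top rim rows 182.95848912628242 200.67750467742428 bottom rim max 218.65140123979558 flange face rows 246.16829970231305 268.13877927005495 rod front enters [258.3787 260.125 ]
```

```bash
python3 - <<'E'
from mv import *
cw=cam('wrist'); o=telemetry.get_obs()
def TT(p,r): 
    M=np.eye(4); M[:3,:3]=Ro.from_euler('xyz',r,degrees=True).as_matrix(); M[:3,3]=p; return M
E=np.linalg.inv(TT(o['tool_pos'],o['eef_rot']))@cw[0]['pose']
k3=dict(cw[0]); k3['pose']=TT([.5159,-.1952,.204],[-90.1541,25.0702,-26.628])@E; c3=(k3,cw[1])
im=cv2.imread('pics/w3.png'); print('w3 from row180', im[180:262,260].mean(1).round().astype(int))
im8=cv2.imread('pics/w8.png'); print('w8 button row 205 profile cols 235..285',im8[210,235:285].mean(1).round().astype(int))
print('w3 row 205',im[205,235:285].mean(1).round().astype(int))
a=np.linspace(0,2*np.pi,73)
for c,js in((c3,(.004,.006,.008)),(cw,(.026,.028,.030))):
  for j in js:
    rim=lambda z:proj([V['o']+AZ*z+.012*(np.cos(t)*N+np.sin(t)*LAT) for t in a],c)
    r1,r2=rim(.1+j),rim(.084+j)
    print(j,'top',r1[:,1].min(),r1[:,1].max(),'width',np.ptp(r1[:,0]),np.ptp(r2[:,0]),'bot',r2[:,1].max(),'rod',proj(V['o']+AZ*.066+.004*N,c)[0])
E
```

```text
w3 from row180 [ 37  38  39  39  35  38  41  44  42  44  43  42  44  44  44  46  44  46
  45  43  46  51  55  59  58  58  58  57  56  56  57  56  55  56  53  54
  55  80 155 216 233 235 234 234 236 235 234 234 234 234 234 234 234 234
 234 234 233 233 229 220 212 210 212 215 216 226 249 255 255 255 255 255
 255 255 255 255 255 255 255 255 243 225]
w8 button row 205 profile cols 235..285 [40 40 40 42 39 40 39 43 48 58 61 65 64 64 66 66 64 62 62 61 62 62 61 60
 57 55 56 58 57 59 56 56 55 51 51 49 47 46 40 36 32 33 33 33 31 32 32 34
 34 32]
w3 row 205 [34 35 36 35 38 37 39 38 39 47 55 61 61 61 62 65 63 62 61 63 61 60 60 59
 58 58 57 54 54 52 51 49 47 45 45 43 40 41 39 44 41 38 38 35 33 31 34 32
 33 31]
0.004 top 189.77518599120634 207.6533918185311 width 31.84068623069436 30.74128259519034 bot 225.01253948890744 rod [260.0313 240.1248]
0.006 top 187.619568389622 205.39240393144982 width 31.983922130068436 30.87435871409275 bot 222.91084262675338 rod [260.0313 240.1248]
0.008 top 185.4452523424083 203.11018134548584 width 32.128512683013156 31.0086423324569 bot 220.7902104278568 rod [260.0313 240.1248]
0.026 top 189.52977303544708 207.57600768042983 width 32.09009929821377 30.97291388228291 bot 225.05649633333593 rod [258.3787 260.125 ]
0.028 top 187.35845874735062 205.29823635056005 width 32.2357014697599 31.108106646663146 bot 222.94081449138017 rod [258.3787 260.125 ]
0.03 top 185.16811852076216 202.9988431159129 width 32.382692298961246 31.244536074754166 bot 220.80587455547467 rod [258.3787 260.125 ]
```

View pics/w8.png

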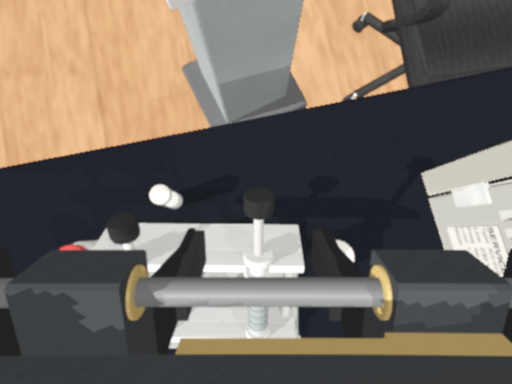

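```bash
python3 - <<'E'
import cv2,numpy as np
a=cv2.imread('pics/w3.png');b=cv2.imread('pics/w8.png')
za=cv2.resize(a[180:280,215:310],None,fx=4.2,fy=6,interpolation=2);zb=cv2.resize(b[195:295,213:308],None,fx=4.2,fy=6,interpolation=2)
cv2.imwrite('pics/cmp.png',np.clip(np.hstack([za,zb])*.8,0,255))
for n,im in(('w3',a),('w8',b)):
    for c in (235,240,285,290): print(n,c,im[200:290,c].mean(1).astype(int).tolist())
E
```

```text
w3 235 [40, 36, 34, 36, 37, 34, 39, 72, 144, 195, 208, 207, 207, 208, 207, 208, 209, 208, 208, 208, 209, 209, 209, 209, 209, 209, 210, 210, 209, 208, 209, 209, 211, 211, 208, 205, 203, 205, 208, 211, 213, 214, 211, 212, 215, 216, 215, 217, 233, 255, 255, 255, 255, 255, 255, 255, 234, 215, 209, 207, 207, 208, 209, 210, 211, 210, 206, 198, 185, 170, 165, 166, 166, 164, 161, 154, 136, 110, 94, 95, 105, 112, 119, 125, 131, 138, 141, 144, 148, 153]
w3 240 [39, 39, 37, 39, 37, 37, 37, 69, 142, 193, 207, 207, 206, 207, 207, 207, 208, 208, 208, 208, 209, 209, 209, 209, 209, 210, 210, 210, 209, 209, 208, 209, 211, 211, 208, 204, 202, 203, 204, 205, 207, 208, 209, 211, 214, 216, 215, 217, 232, 255, 255, 255, 255, 255, 255, 255, 235, 216, 210, 206, 201, 188, 177, 171, 167, 165, 164, 163, 162, 163, 162, 161, 162, 162, 159, 152, 137, 111, 94, 96, 105, 113, 118, 126, 132, 138, 142, 145, 149, 153]
w3 285 [32, 32, 30, 32, 32, 31, 32, 48, 133, 201, 215, 213, 211, 213, 213, 212, 208, 202, 201, 198, 195, 193, 192, 192, 192, 193, 194, 193, 193, 192, 192, 192, 194, 195, 193, 191, 191, 190, 189, 190, 195,
[... 1845 characters left out ...]
 220, 221, 220, 219, 220, 235, 255, 255, 255, 255, 255, 255, 245, 216, 207, 204, 188, 149, 106, 98, 107, 115, 121, 128, 135, 141, 145, 148, 151, 156]
w8 290 [31, 32, 32, 32, 32, 31, 34, 33, 32, 31, 32, 34, 33, 31, 33, 32, 32, 33, 33, 32, 32, 30, 32, 69, 144, 199, 215, 216, 216, 216, 217, 213, 204, 198, 197, 198, 198, 196, 195, 196, 196, 197, 197, 197, 198, 197, 195, 195, 196, 198, 198, 196, 196, 198, 206, 213, 216, 216, 216, 217, 220, 221, 220, 219, 221, 235, 255, 255, 255, 255, 255, 255, 248, 231, 227, 225, 208, 165, 112, 99, 107, 116, 121, 128, 135, 141, 145, 147, 152, 155][ WARN:0@0.075] global loadsave.cpp:1063 imwrite_ Unsupported depth image for selected encoder is fallbacked to CV_8U.
```

View pics/cmp.png

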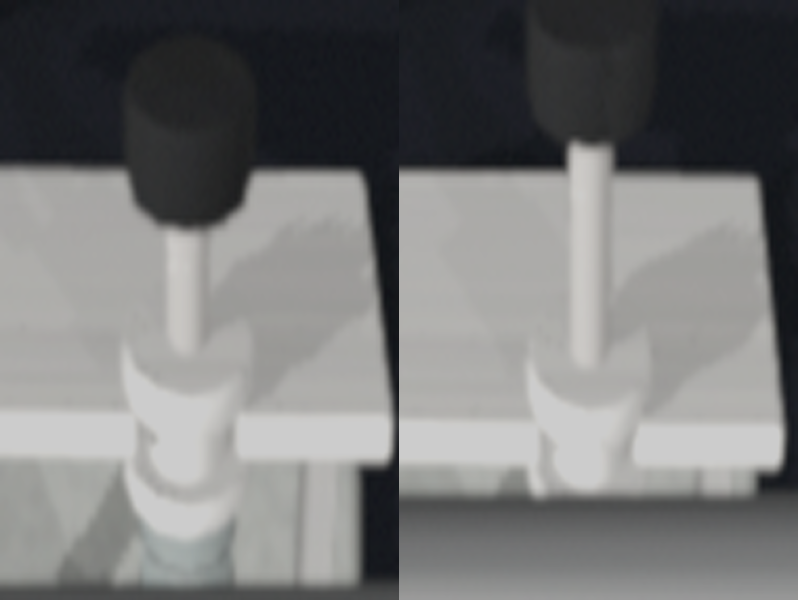

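```bash
python3 - <<'E'
from mv import *
T,R=tgt(V['o']+AZ*.1185,25); delta(T,R)
E
```

```text
pos [ 0.5013 -0.1864  0.2163] rot [-90.1329  24.9859 -26.5564] t 9.05 F [ 0.3019  0.2292 -0.8113] open 0.059965588524016754
q [  1.0445  29.4722  25.2001  74.7061 -12.5256 103.4619  89.2955]
delta in current axes cm [ 0.257   6.2025 -0.0407] in target axes cm [ 0.2584  6.2024 -0.0485] rotvec [ 0.0012 -0.0025  0.0002]
```

drive_tool(
  targets=[
    {"translation":[0.26,1.6,0],"dr":[0,0,0]},
    {"translation":[0,1.6,0],"dr":[0,0,0]},
    {"translation":[0,1.5,0],"dr":[0,0,0]},
    {"translation":[0,1.5,0],"dr":[0,0,0]},
    {"translation":[0,0,0],"dr":[0,0,0]},
  ],
)

```text
clock: 9.47
tool_pos: [0.4772, -0.1744, 0.156]
eef_rot: [-90.2, 25.3, -26.5]
ft_force: [-0.2, 0.4, 0.1]
opening: 0.06
```

drive_tool(
  targets=[
    {"translation":[0,0,0],"dr":[0,0,0]},
    {"translation":[0,0,0],"dr":[0,0,0]},
    {"translation":[0,0,0],"dr":[0,0,0]},
    {"translation":[0,0,0],"dr":[0,0,0]},
    {"translation":[0,0,0],"dr":[0,0,0]},
    {"translation":[0,0,0],"dr":[0,0,0]},
    {"translation":[0,0,0],"dr":[0,0,0]},
    {"translation":[0,0,0],"dr":[0,0,0]},
    {"translation":[0,0,0],"dr":[0,0,0]},
  ],
  jaw=1.5,
  grip_force=15,
)

```text
clock: 10.22
tool_pos: [0.4797, -0.1757, 0.1589]
eef_rot: [-90.1, 25.0, -26.5]
ft_force: [0.1, -0.6, -0.8]
opening: 0.0196
```

```bash
python3 - <<'E'
from mv import *
T,R=tgt(V['o']+AZ*.1185,25); delta(T,R)
o=telemetry.get_obs(); G=o['tool_pos']-.019*R[:,1];print(1e3*np.array([AZ,N,LAT])@(G-V['o']))
im=eyes.capture('side'); cv2.imwrite('pics/s9.png',cv2.resize(im[120:220,190:310],None,fx=6,fy=6,interpolation=2))
E
```

```text
pos [ 0.4797 -0.1757  0.1589] rot [-90.1329  25.0272 -26.5496] t 10.2167 F [ 0.1383 -0.5603 -0.7657] open 0.019624217541897908
q [ -0.0413  28.4365  24.6299  83.1262 -12.2542  96.0915  89.3952]
delta in current axes cm [ 0.0213 -0.0138 -0.0474] in target axes cm [ 0.0211 -0.0139 -0.0474] rotvec [ 0.0012 -0.0024 -0.0005]
[118.6684  -0.1886   0.4741]
```

View pics/s9.png

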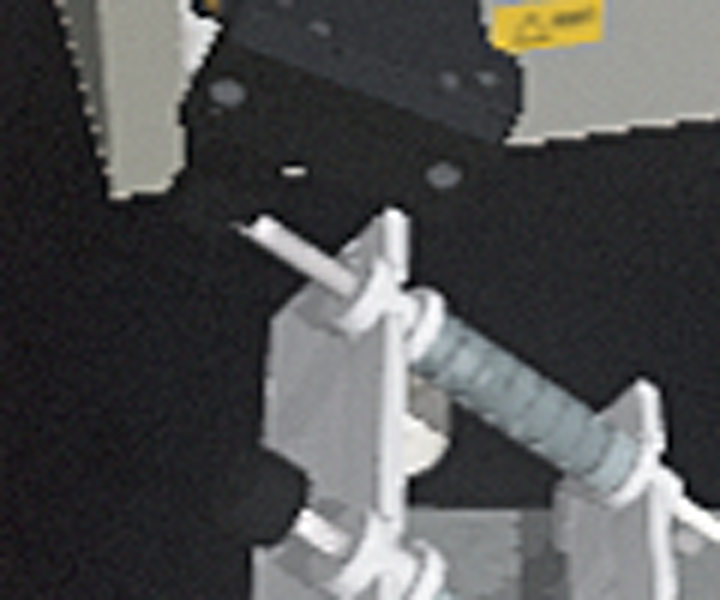

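drive_tool(
  targets=[
    {"translation":[-0.13,-0.035,0],"dr":[0,0,0]},
    {"translation":[-0.13,-0.035,0],"dr":[0,0,0]},
    {"translation":[-0.13,-0.035,0],"dr":[0,0,0]},
    {"translation":[-0.13,-0.035,0],"dr":[0,0,0]},
    {"translation":[0,0,0],"dr":[0,0,0]},
    {"translation":[0,0,0],"dr":[0,0,0]},
  ],
)

```text
clock: 10.77
tool_pos: [0.4758, -0.1738, 0.1625]
eef_rot: [-90.1, 25.0, -26.5]
ft_force: [-0.7, -0.6, -1.2]
opening: 0.0196
```

```bash
python3 - <<'E'
from mv import *
T,R=tgt(V['o']+AZ*.1185,25); delta(T,R)
o=telemetry.get_obs(); G=o['tool_pos']-.019*R[:,1];print(1e3*np.array([AZ,N,LAT])@(G-V['o']))
im=eyes.capture('side'); cv2.imwrite('pics/s10.png',cv2.resize(im[120:220,190:310],None,fx=6,fy=6,interpolation=2))
E
```

```text
pos [ 0.4758 -0.1738  0.1625] rot [-90.1265  25.0438 -26.543 ] t 10.7667 F [-0.7486 -0.6273 -1.1701] open 0.01960886927859887
q [ -0.2655  27.7384  24.6689  83.6383 -12.0639  96.2421  89.2325]
delta in current axes cm [ 0.5654  0.1303 -0.0519] in target axes cm [ 0.5652  0.1307 -0.0533] rotvec [ 0.0012 -0.0023 -0.0008]
[124.2979  -0.2005   0.5333]
```

View pics/s10.png

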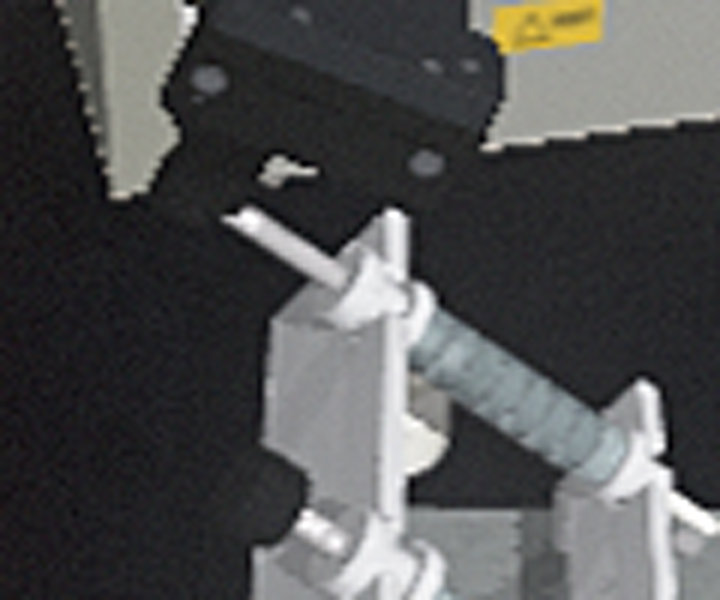

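```bash
python3 - <<'E'
import cv2,numpy as np
g=lambda n:cv2.cvtColor(cv2.imread(f'pics/{n}.png'),6).astype(np.float32)
def shift(a,b,m):
    t=a[m[0]:m[1],m[2]:m[3]]; best=None
    r=cv2.matchTemplate(b[m[0]-24:m[1]+24,m[2]-24:m[3]+24],t,cv2.TM_CCOEFF_NORMED); _,v,_,l=cv2.minMaxLoc(r); return l[0]-24,l[1]-24,v
A=g('s8')
for n in('s7','s9','s10'): print(n,'barrel',shift(A,g(n),(330,480,430,620)),'flange',shift(A,g(n),(265,330,335,400)),'plate',shift(A,g(n),(420,540,262,400)))
E
```

```text
s7 barrel (0, 0, 0.962140679359436) flange (-10, -7, 0.8899742364883423) plate (0, -1, 0.991798460483551)
s9 barrel (0, 0, 0.9988225698471069) flange (0, 0, 0.9984073638916016) plate (0, 0, 0.992114245891571)
s10 barrel (0, 0, 0.9617509841918945) flange (-11, -6, 0.8862652778625488) plate (0, 0, 0.9934225678443909)
```

drive_tool(
  targets=[
    {"translation":[-0.1,-0.03,0],"dr":[0,0,0]},
    {"translation":[-0.1,-0.03,0],"dr":[0,0,0]},
    {"translation":[0,0,0],"dr":[0,0,0]},
    {"translation":[0,0,0],"dr":[0,0,0]},
  ],
)

```text
clock: 11.15
tool_pos: [0.4745, -0.1731, 0.1638]
eef_rot: [-90.1, 25.0, -26.5]
ft_force: [1.1, -0.9, -1.0]
opening: 0.0195
```

```bash
python3 - <<'E'
from mv import *
T,R=tgt(V['o']+AZ*.1185,25)
o=telemetry.get_obs(); G=o['tool_pos']-.019*R[:,1];print(o['clock'],1e3*np.array([AZ,N,LAT])@(G-V['o']))
im=eyes.capture('side'); cv2.imwrite('pics/s11.png',cv2.resize(im[120:220,190:310],None,fx=6,fy=6,interpolation=2))
E
```

```text
11.15 [126.2805  -0.1451   0.5166]
```

View pics/s11.png

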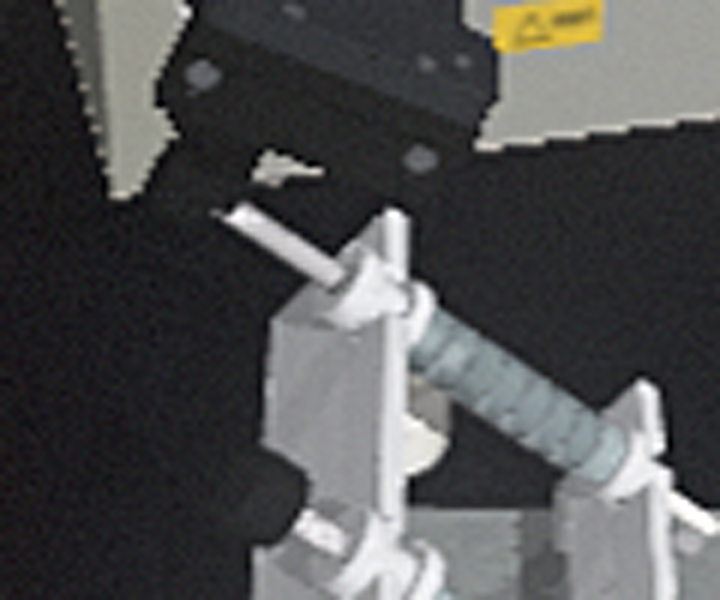

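drive_tool(
  targets=[
    {"translation":[0,0,0],"dr":[0,0,0]},
    {"translation":[0,0,0],"dr":[0,0,0]},
    {"translation":[0,0,0],"dr":[0,0,0]},
    {"translation":[0,0,0],"dr":[0,0,0]},
    {"translation":[0,0,0],"dr":[0,0,0]},
    {"translation":[0,0,0],"dr":[0,0,0]},
    {"translation":[0,0,0],"dr":[0,0,0]},
    {"translation":[0,-2,0],"dr":[0,0,0]},
    {"translation":[0,-2,0],"dr":[0,0,0]},
    {"translation":[0,-2,0],"dr":[0,0,0]},
    {"translation":[0,0,0],"dr":[0,0,0]},
    {"translation":[0,0,0],"dr":[0,0,0]},
  ],
  jaw=6.0,
)

```text
clock: 12.2
tool_pos: [0.4978, -0.1847, 0.2185]
eef_rot: [-90.1, 25.0, -26.6]
ft_force: [0.2, -0.4, -0.2]
opening: 0.0598
```

```bash
python3 - <<'E'
from mv import *
im0=eyes.capture('side'); cv2.imwrite('pics/s12.png',cv2.resize(im0[120:220,190:310],None,fx=6,fy=6,interpolation=2))
cw=cam('wrist'); T,R=tgt(V['o'],25); delta(T-.07*R[:,1],R)
im=eyes.capture('wrist'); cv2.imwrite('pics/w12.png',im)
cv2.imwrite('pics/w12z.png',cv2.resize(im[180:300,200:320],None,fx=5,fy=5,interpolation=2))
print(im[180:280,258].mean(1).astype(int).tolist())
a=np.linspace(0,2*np.pi,73)
for j in (.028,.030,.032):
    rim=lambda z,r=.012:proj([V['o']+AZ*z+r*(np.cos(t)*N+np.sin(t)*LAT) for t in a],cw)
    r1,r2=rim(.1+j),rim(.084+j)
    print(j,'top',r1[:,1].min(),r1[:,1].max(),'bot',r2[:,1].max(),'rod',proj(V['o']+AZ*.066+.004*N,cw)[0],rim(.066,.013)[:,1].max())
E
```

```text
pos [ 0.4972 -0.1843  0.2177] rot [-90.1322  25.0448 -26.5504] t 12.25 F [-0.5571  0.6201 -0.4243] open 0.05985845441489039
q [  0.7993  28.8639  25.229   75.389  -12.3593 103.4109  89.1788]
delta in current axes cm [12.184   2.2004 -0.0258] in target axes cm [12.1822  2.2099 -0.0574] rotvec [ 0.0012 -0.0024 -0.0008]
[43, 40, 42, 41, 41, 42, 40, 41, 41, 42, 41, 44, 45, 47, 48, 48, 47, 49, 47, 46, 46, 48, 48, 50, 48, 48, 49, 52, 55, 62, 62, 62, 60, 59, 60, 59, 61, 58, 60, 59, 58, 58, 57, 80, 161, 226, 243, 246, 246, 246, 246, 246, 246, 246, 246, 246, 246, 246, 246, 246, 246, 246, 245, 245, 245, 245, 245, 245, 245, 245, 245, 245, 245, 245, 245, 244, 244, 244, 244, 244, 244, 244, 237, 208, 186, 203, 215, 217, 220, 222, 224, 236, 255, 255, 255, 255, 252, 202, 130, 103]
0.028 top 193.5190628295253 211.901309626517 bot 229.25370252060804 rod [258.3292 265.6351] 273.77734586548945
0.03 top 191.36229628851078 209.64041410317944 bot 227.15339264447113 rod [258.3292 265.6351] 273.77734586548945
0.032 top 189.18667157501002 207.35810066952672 bot 225.03400099193368 rod [258.3292 265.6351] 273.77734586548945
```

View pics/w12z.png

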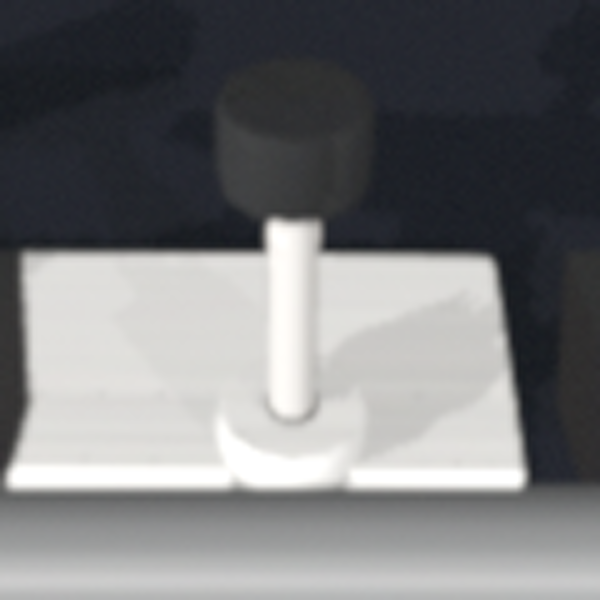

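View pics/s12.png

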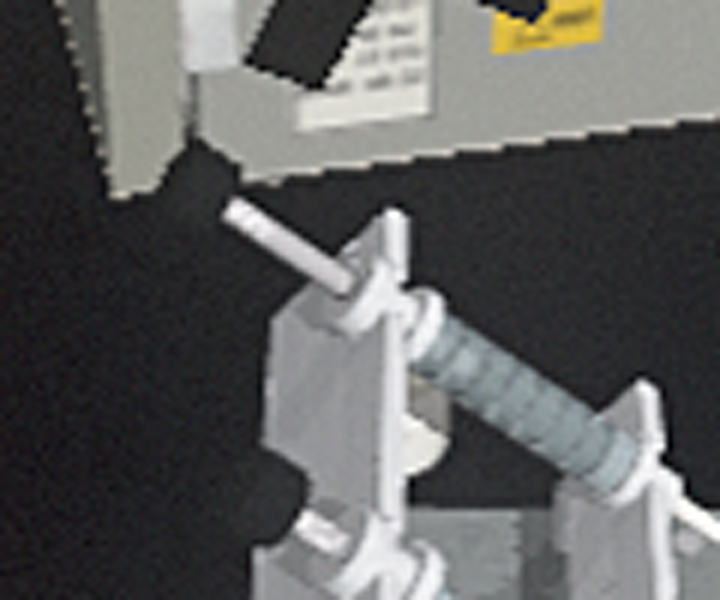

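drive_tool(
  targets=[
    {"translation":[2.0,0.0,0],"dr":[0,0,0]},
    {"translation":[2.0,0.2,0],"dr":[0,0,0]},
    {"translation":[2.0,0.5,0],"dr":[0,0,0]},
    {"translation":[2.0,0.5,0],"dr":[0,0,0]},
    {"translation":[2.1,0.5,0],"dr":[0,0,0]},
    {"translation":[2.1,0.5,0],"dr":[0,0,0]},
    {"translation":[0,0,0],"dr":[0,0,0]},
    {"translation":[0,0,0],"dr":[0,0,0]},
  ],
  jaw=4.4,
)

```text
clock: 12.97
tool_pos: [0.587, -0.2294, 0.1445]
eef_rot: [-90.2, 25.2, -26.6]
ft_force: [-0.4, 0.3, 0.2]
opening: 0.0444
```

```bash
python3 - <<'E'
from mv import *
T,R=tgt(V['o'],25); delta(T,R)
cw=cam('wrist'); print(proj([V['o'],V['o']+.066*AZ,V['o']+.122*AZ],cw))
im=eyes.capture('wrist'); cv2.imwrite('pics/w13.png',im)
E
```

```text
pos [ 0.587  -0.2294  0.1445] rot [-90.1809  25.2473 -26.5857] t 12.9667 F [-0.3509  0.3229  0.1601] open 0.04440407149356738
q [  6.4028  45.1925  24.1938  59.4831 -16.6644 103.7238  90.9886]
delta in current axes cm [0.0167 6.8213 0.0061] in target axes cm [-0.0128  6.8213 -0.006 ] rotvec [ 0.0018 -0.0029 -0.0043]
[[258.808  200.5287]
 [258.6136 118.5348]
 [258.389   23.3232]]
```

View pics/w13.png

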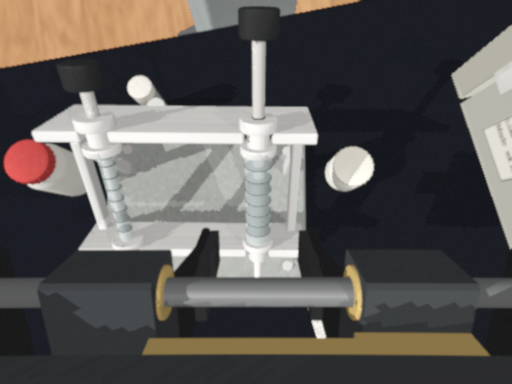

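drive_tool(
  targets=[
    {"translation":[0,1.5,0],"dr":[0,0,0]},
    {"translation":[0,1.5,0],"dr":[0,0,0]},
    {"translation":[0,1.5,0],"dr":[0,0,0]},
    {"translation":[0,1.5,0],"dr":[0,0,0]},
    {"translation":[0,0.7,0],"dr":[0,0,0]},
    {"translation":[0,0,0],"dr":[0,0,0]},
    {"translation":[0,0,0],"dr":[0,0,0]},
  ],
)

```text
clock: 13.6
tool_pos: [0.5625, -0.2169, 0.087]
eef_rot: [-90.1, 25.0, -26.5]
ft_force: [-0.7, -0.1, -0.7]
opening: 0.0441
```

```bash
python3 - <<'E'
from mv import *
T,R=tgt(V['o'],25); delta(T,R)
im0=eyes.capture('side'); cv2.imwrite('pics/s14.png',cv2.resize(im0[110:250,190:340],None,fx=4.5,fy=4.2,interpolation=2))
E
```

```text
pos [ 0.5625 -0.2169  0.087 ] rot [-90.1095  24.9905 -26.5266] t 13.6 F [-0.7228 -0.0569 -0.7053] open 0.04414915834369583
q [  4.7217  43.5475  23.7234  69.2703 -16.2587  95.5046  91.637 ]
delta in current axes cm [ 0.0427  0.4468 -0.0386] in target axes cm [ 0.0427  0.4468 -0.0391] rotvec [ 0.001  -0.002   0.0002]
```

View pics/s14.png

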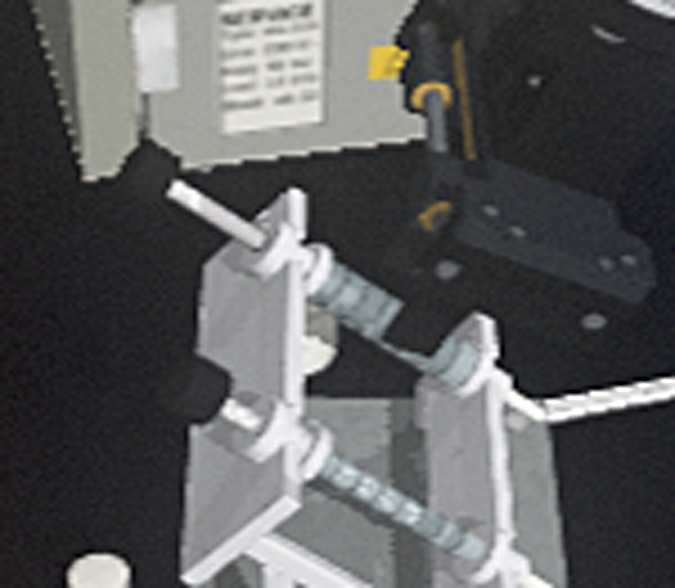

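drive_tool(
  targets=[
    {"translation":[0.04,0.4,-0.04],"dr":[0,0,0]},
    {"translation":[0,0,0],"dr":[0,0,0]},
    {"translation":[0,0,0],"dr":[0,0,0]},
    {"translation":[0,0,0],"dr":[0,0,0]},
    {"translation":[0,0,0],"dr":[0,0,0]},
    {"translation":[0,0,0],"dr":[0,0,0]},
    {"translation":[0,0,0],"dr":[0,0,0]},
    {"translation":[0,0,0],"dr":[0,0,0]},
  ],
  jaw=0.8,
  grip_force=30,
)

```text
clock: 14.32
tool_pos: [0.5611, -0.217, 0.0822]
eef_rot: [-90.1, 25.0, -26.6]
ft_force: [0.3, -0.1, -0.2]
opening: 0.0144
```

```bash
python3 - <<'E'
from mv import *
T,R=tgt(V['o'],25); delta(T,R)
print('lift dir n in tool',R.T@N)
im0=eyes.capture('side'); cv2.imwrite('pics/s15.png',cv2.resize(im0[110:250,190:340],None,fx=4.5,fy=4.2,interpolation=2))
E
```

```text
pos [ 0.5611 -0.217   0.0822] rot [-90.1411  25.0273 -26.5545] t 14.3167 F [ 0.3153 -0.0541 -0.1615] open 0.01443949979734376
q [  4.7136  43.6509  23.6795  69.7306 -16.2554  94.9927  91.7083]
delta in current axes cm [-0.0477 -0.0469  0.0299] in target axes cm [-0.0476 -0.0468  0.0301] rotvec [ 0.0013 -0.0024 -0.0005]
lift dir n in tool [ 0.2588 -0.9659  0.    ]
```

View pics/s15.png

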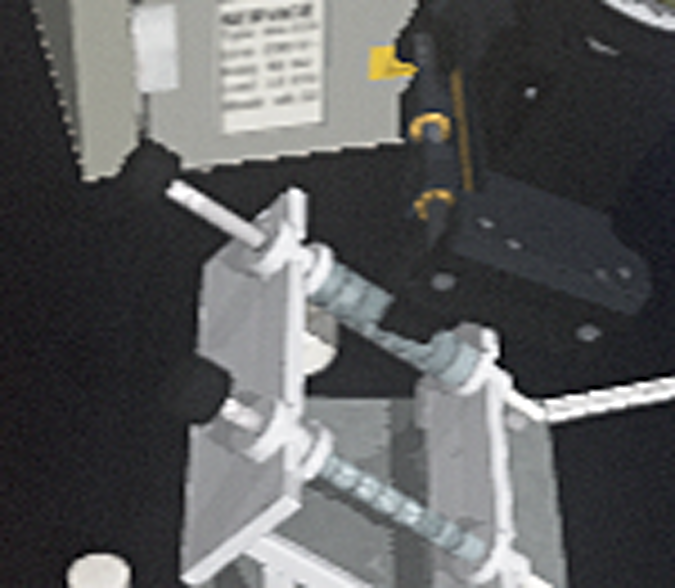

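drive_tool(
  targets=[
    {"translation":[0,0,0],"dr":[0,0,0]},
    {"translation":[0,0,0],"dr":[0,0,0]},
    {"translation":[0.13,-0.48,0],"dr":[0,0,0]},
    {"translation":[0.2,-0.77,0],"dr":[0,0,0]},
    {"translation":[0.2,-0.77,0],"dr":[0,0,0]},
    {"translation":[0.21,-0.77,0],"dr":[0,0,0]},
    {"translation":[0.21,-0.77,0],"dr":[0,0,0]},
    {"translation":[0.21,-0.77,0],"dr":[0,0,0]},
    {"translation":[0.21,-0.77,0],"dr":[0,0,0]},
    {"translation":[0,0,0],"dr":[0,0,0]},
  ],
)

```text
clock: 15.2
tool_pos: [0.5929, -0.2327, 0.124]
eef_rot: [-90.1, 24.9, -26.5]
ft_force: [-0.8, -0.0, -1.0]
opening: 0.0146
```

```bash
python3 - <<'E'
from mv import *
T,R=tgt(V['o'],25); delta(T,R)
im0=eyes.capture('side'); cv2.imwrite('pics/s16.png',cv2.resize(im0[90:250,180:340],None,fx=3.75,fy=3.75,interpolation=2))
E
```

```text
pos [ 0.5929 -0.2327  0.124 ] rot [-90.1285  24.8918 -26.5367] t 15.2 F [-0.7934 -0.0415 -0.9957] open 0.014579504895343489
q [  6.6427  46.5263  23.9752  59.6494 -16.9683 101.9073  91.2187]
delta in current axes cm [-1.5046  5.2388  0.0268] in target axes cm [-1.4947  5.2416  0.0236] rotvec [ 0.0012 -0.0022  0.0019]
```

View pics/s16.png

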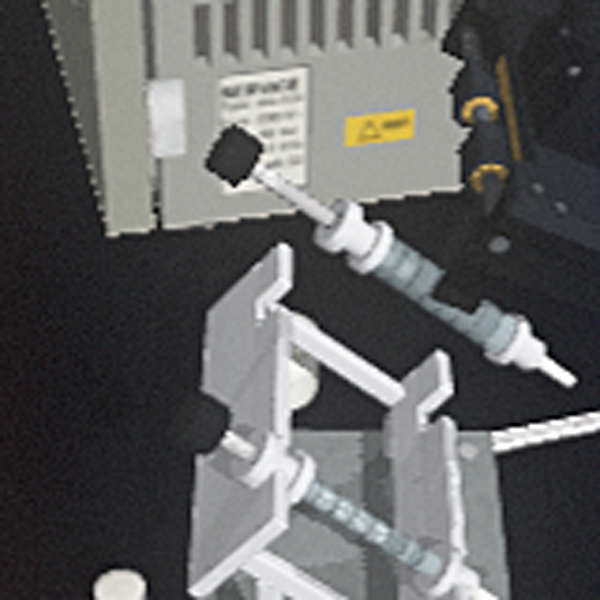

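drive_tool(
  targets=[
    {"translation":[-0.4,-0.8,0],"dr":[0,0,0]},
    {"translation":[-0.6,-1.4,0],"dr":[0,0,0]},
    {"translation":[-0.7,-1.6,0],"dr":[0,0,0]},
    {"translation":[-0.7,-1.6,0],"dr":[0,0,0]},
    {"translation":[-0.7,-1.6,0],"dr":[0,0,0]},
    {"translation":[-0.7,-1.6,0],"dr":[0,0,0]},
    {"translation":[-0.7,-1.6,0],"dr":[0,0,0]},
    {"translation":[-0.6,-1.2,0],"dr":[0,0,0]},
    {"translation":[-0.3,-0.6,0],"dr":[0,0,0]},
    {"translation":[0,0,0],"dr":[0,0,0]},
  ],
)

```text
clock: 16.08
tool_pos: [0.5935, -0.2327, 0.2559]
eef_rot: [-90.1, 24.9, -26.5]
ft_force: [-0.2, 0.3, -1.4]
opening: 0.0148
```

```bash
python3 - <<'E'
from mv import *
o=telemetry.get_obs(); print({k:np.round(o[k],3).tolist() for k in('qpos','tool_pos','eef_rot','opening','ft_force')})
E
```

```text
{'qpos': [8.179, 44.014, 24.67, 47.743, -16.9, 115.831, 89.656], 'tool_pos': [0.594, -0.233, 0.256], 'eef_rot': [-90.117, 24.898, -26.536], 'opening': 0.015, 'ft_force': [-0.171, 0.317, -1.423]}
```

drive_tool(
  targets=[
    {"translation":[-0.8,0.4,0],"dr":[0,0,-0.02]},
    {"translation":[-1.6,0.7,0],"dr":[0,0,-0.04]},
    {"translation":[-1.6,0.7,0],"dr":[0,0,-0.07]},
    {"translation":[-1.6,0.6,0],"dr":[0,0,-0.07]},
    {"translation":[-1.0,0.3,0],"dr":[0,0,-0.07]},
    {"translation":[-0.5,0,0],"dr":[0,0,-0.07]},
    {"translation":[0,0,0],"dr":[0,0,-0.07]},
    {"translation":[0,0,0],"dr":[0,0,-0.07]},
    {"translation":[0,0,0],"dr":[0,0,-0.07]},
    {"translation":[0,0,0],"dr":[0,0,-0.07]},
    {"translation":[0,0,0],"dr":[0,0,-0.05]},
    {"translation":[0,0,0],"dr":[0,0,-0.03]},
  ],
)

```text
clock: 17.08
tool_pos: [0.5239, -0.1977, 0.2518]
eef_rot: [-90.1, -15.2, -26.4]
ft_force: [-0.2, 0.6, -0.9]
opening: 0.0143
```

drive_tool(
  targets=[
    {"translation":[0,0,0],"dr":[0,0,0]},
    {"translation":[0,0,0],"dr":[0,0,0]},
    {"translation":[0,0,0],"dr":[0,0,0]},
  ],
)

```text
clock: 17.33
tool_pos: [0.5249, -0.1985, 0.2523]
eef_rot: [-90.1, -15.0, -26.4]
ft_force: [0.0, 0.1, -0.6]
opening: 0.0144
```

```bash
python3 - <<'E'
from mv import *
o=telemetry.get_obs(); print({k:np.round(o[k],3).tolist() for k in('qpos','tool_pos','eef_rot','opening','ft_force')})
im0=eyes.capture('side'); cv2.imwrite('pics/s17.png',im0);cv2.imwrite('pics/s17z.png',cv2.resize(im0[30:230,130:330],None,fx=3,fy=3,interpolation=2))
cv2.imwrite('pics/c17.png',eyes.capture('scene')); cv2.imwrite('pics/w17.png',eyes.capture('wrist'))
for c in('side','scene','wrist'):
    for q in('syringe','plunger_button','syringe_mouth'): print(c,q,eyes.mark_of(q,c)[:1])
E
```

```text
{'qpos': [-9.95, -3.873, 22.827, 104.282, 5.61, 64.82, 74.812], 'tool_pos': [0.525, -0.198, 0.252], 'eef_rot': [-90.136, -14.979, -26.449], 'opening': 0.014, 'ft_force': [0.014, 0.131, -0.615]}
side syringe [{'pixel': [106.4, 245.5], 'p': 0.69}]
side plunger_button [{'pixel': [107.6, 165.4], 'p': 0.67}]
side syringe_mouth [{'pixel': [105.0, 206.0], 'p': 0.97}]
scene syringe [{'pixel': [155.0, 248.9], 'p': 0.71}]
scene plunger_button [{'pixel': [185.8, 287.9], 'p': 0.56}]
scene syringe_mouth [{'pixel': [171.4, 266.7], 'p': 0.58}]
wrist syringe [{'pixel': [172.3, 208.7], 'p': 0.7}]
wrist plunger_button []
wrist syringe_mouth [{'pixel': [128.9, 257.7], 'p': 0.7}]
```

View pics/s17z.png

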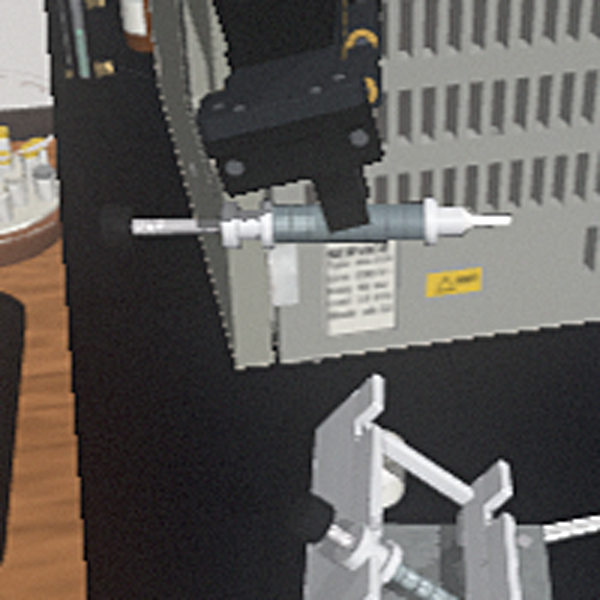

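View pics/w17.png

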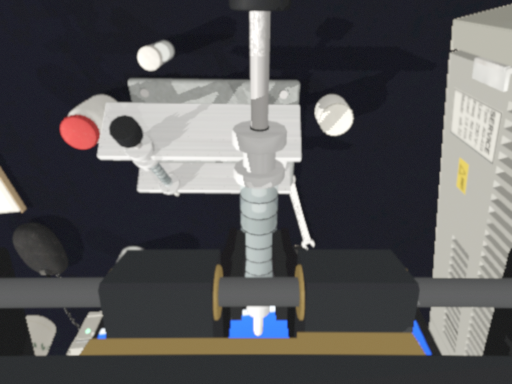

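```bash
python3 - <<'E'
from mv import *
cs,cd,cw=cam('scene'),cam('side'),cam('wrist')
b=tri([ray((185.8,287.9),cs),ray((107.6,165.4),cd)]);m=tri([ray((171.4,266.7),cs),ray((105,206),cd),ray((128.9,257.7),cw)]);s=tri([ray((155,248.9),cs),ray((106.4,245.5),cd)])
print('btn',b,'mouth',m,'o',s, 'b-m',np.linalg.norm(b-m)*1e3,'(want 56)','elev deg b-m',np.degrees(np.arcsin((b-m)[2]/np.linalg.norm(b-m))),'m-s',np.degrees(np.arcsin((m-s)[2]/np.linalg.norm(m-s))),np.linalg.norm(m-s))
o=telemetry.get_obs(); R=Ro.from_euler('xyz',o['eef_rot'],degrees=True).as_matrix(); G=o['tool_pos']-.019*R[:,1]
az=Ro.from_rotvec(R[:,2]*-np.radians(40)).apply(AZ); print('exp az',az,G)
for j in (.026,.03,.034):
  for n,c in(('side',cd),('wrist',cw)): print(j,n,proj([G-.085*az,G,G+.066*az,G+(.084+j)*az,G+(.1+j)*az],c).tolist())
E
python3 - <<'E'
import cv2
im=cv2.imread('pics/w17.png');cv2.imwrite('pics/w17z.png',cv2.resize(im[0:150,215:305],None,fx=6,fy=4,interpolation=2))
im=cv2.imread('pics/s17.png');cv2.imwrite('pics/s17y.png',cv2.convertScaleAbs(cv2.resize(im[90:120,155:305],None,fx=5,fy=5,interpolation=2),alpha=1.5,beta=30))
E
```

```text
btn [ 0.4057 -0.143   0.2642] mouth [ 0.4618 -0.1675  0.2644] o [ 0.5157 -0.1991  0.265 ] b-m 61.16968602059706 (want 56) elev deg b-m -0.19906444116360886 m-s -0.573847379059893 0.06251936998793814
exp az [-0.8961  0.4438  0.    ] [ 0.5206 -0.1963  0.271 ]
0.026 side [[301.29019597835486, 101.75007319261012], [247.57501512445145, 101.51054314328805], [205.77024589541776, 101.32568927654047], [177.85448269056076, 101.20301298937835], [167.6943120966738, 101.15851556830115]]
0.026 wrist [[259.29951409966026, 330.88020826054105], [259.1377555147828, 240.62408494561683], [258.94584026119844, 132.09882370165735], [258.7574835731776, 24.0052280108315], [258.6693534969175, -27.106769717017016]]
0.03 side [[301.29019597835486, 101.75007319261012], [247.57501512445145, 101.51054314328805], [205.77024589541776, 101.32568927654047], [175.31488687405835, 101.19188300544671], [165.153526047353, 101.14740060625715]]
0.03 wrist [[259.29951409966026, 330.88020826054105], [259.1377555147828, 240.62408494561683], [258.94584026119844, 132.09882370165735], [258.7366638657552, 11.96108969803663], [258.6451244346759, -41.21738491158587]]
0.034 side [[301.29019597835486, 101.75007319261012], [247.57501512445145, 101.51054314328805], [205.77024589541776, 101.32568927654047], [172.77499290591606, 101.18075677153341], [162.61244342995127, 101.13628940878144]]
0.034 wrist [[259.29951409966026, 330.88020826054105], [259.1377555147828, 240.62408494561683], [258.94584026119844, 132.09882370165735], [258.7150683915895, -0.551825025692608], [258.6198992167618, -55.93465301879385]]
```

View pics/w17z.png

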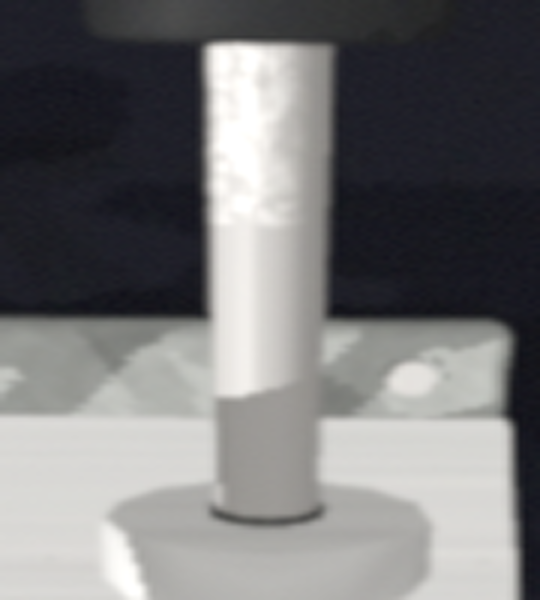

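View pics/s17y.png

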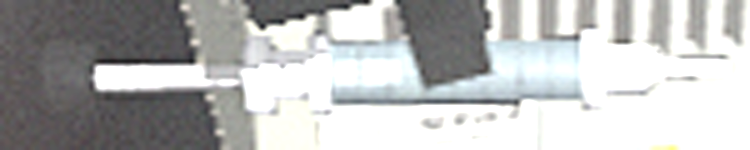

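drive_tool(
  targets=[
    {"translation":[0,0,0],"dr":[0,0,0]},
    {"translation":[0,0,0],"dr":[0,0,0]},
    {"translation":[0,0,0],"dr":[0,0,0]},
    {"translation":[0,0,0],"dr":[0,0,0]},
    {"translation":[0,0,0],"dr":[0,0,0]},
  ],
)

```text
clock: 18.35
tool_pos: [0.525, -0.1985, 0.2527]
eef_rot: [-90.1, -15.1, -26.5]
ft_force: [-0.1, -0.6, -0.9]
opening: 0.0147
```

```bash
python3 - <<'E'
from plant import telemetry,r
o=telemetry.get_obs(); print(o['clock'],o['qvel'],o['opening']); print(r.job_done())
E
```

```text
18.35 [-0.02801424 -0.00868553 -0.03511824 -0.06665949 -0.05736639 -0.06824565
 -0.08200955] 0.014726677170969218
the job is handed in; nothing more can be done
None
```

I pulled the wide syringe's plunger out to its ring in the stand, let go, and took the syringe out. I then turned it level, held it still above the bench and handed the job in at 18.35 s of the 51 s allowed.

- **Plunger:** The first pull stopped short, at about 26.5 mm, because the syringe slid about 4 mm along its axis in the notches. I gripped the button again and pulled a little more. The wrist pictures after letting go, and again with the syringe held level, show the dark ring just at the mouth. By the position of the button's edge the plunger is about 29–30 mm out.
- **Final hold:** The syringe's middle is about 0.265–0.27 m above the worktop, its axis within about 1° of level, and it is well clear of the stand. The fingers hold it at 30 N and the arm was still when I handed in.
- **Disagreement:** The points from the trained networks put the button 61 mm from the mouth where 56 mm was expected, which would mean a plunger at about 35 mm. I went by the ring and the button edge instead.
- **Other things:** In the pictures taken on the way, the slim syringe, pot, jar and vial were still in their places. I did not measure them again at the end.

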